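# Pack the track-builder's carrying case

### The job

Pack the carrying case at the end of a track-building evening: slide every sleeper tray on the bench into a bay of the dock from the front, until it is fully home and the spring catch has snapped back behind it, and slide every flat file, blade first, into a slot of the rack until its handle meets the rack. One to a bay or slot, any order; leave everything else on the bench where it is.

Things in the scene. Friction and masses are not known exactly. Their poses are not given: they have to be found in the camera images.
- tray_1: sleeper tray (may be absent): plywood, 96 mm long (x) x 54 wide (y), walls 30 high, full of brown sleepers (solid below 30 mm). An upright grip rib, 12 mm thick (y) and 80 long (x), runs along the middle and rises to 72 mm. The same end for end. Origin: centre of the underside, z up. About 0.2 kg
- tray_2: sleeper tray (may be absent): plywood, 96 mm long (x) x 54 wide (y), walls 30 high, full of brown sleepers (solid below 30 mm). An upright grip rib, 12 mm thick (y) and 80 long (x), runs along the middle and rises to 72 mm. The same end for end. Origin: centre of the underside, z up. About 0.2 kg
- tray_3: sleeper tray (may be absent): plywood, 96 mm long (x) x 54 wide (y), walls 30 high, full of brown sleepers (solid below 30 mm). An upright grip rib, 12 mm thick (y) and 80 long (x), runs along the middle and rises to 72 mm. The same end for end. Origin: centre of the underside, z up. About 0.2 kg
- file_1: flat file (may be absent), lying flat: wooden handle 80 mm long (x) x 34 wide (y) x 18 thick (z), at x -40 to 40; from its +x end a steel blade to x 110, 24 wide, 4.5 thick, at mid thickness (last 10 mm 16 wide, 3 thick). The same upside down. Origin: underside of the middle of the handle. Balances near x 20 mm. About 0.13 kg
- file_2: flat file (may be absent), lying flat: wooden handle 80 mm long (x) x 34 wide (y) x 18 thick (z), at x -40 to 40; from its +x end a steel blade to x 110, 24 wide, 4.5 thick, at mid thickness (last 10 mm 16 wide, 3 thick). The same upside down. Origin: underside of the middle of the handle. Balances near x 20 mm. About 0.13 kg
- file_3: flat file (may be absent), lying flat: wooden handle 80 mm long (x) x 34 wide (y) x 18 thick (z), at x -40 to 40; from its +x end a steel blade to x 110, 24 wide, 4.5 thick, at mid thickness (last 10 mm 16 wide, 3 thick). The same upside down. Origin: underside of the middle of the handle. Balances near x 20 mm. About 0.13 kg
- bay_1 (a point): bay of the aluminium tray dock, one half of the case (which half varies): where a home tray's origin lies, on the bay floor 37 mm above the bench. x into the bay, y across, z up. 58 mm wide, walls 28 high, stop at x 48, floor's front edge x -83; next bay 78 mm off. Side lips over the last 26 mm, 33 above the floor, so a tray must slide in level from the front. Case front 32 mm high
- catch_1 (a joint): spring catch of the bay of that number: steel leaf on the +y side of its mouth, with a nose standing 8 mm into the bay: square back at bay x -50, ramp from x -56 to -81, 3 to 19 mm above the floor. 0 = relaxed; a tray sliding in pushes it aside to 0.1 to 0.2 rad (10 to 15 N on the tray); it springs back to 0 when the tray's rear end has passed, with 2 mm of play behind a home tray
- bay_2 (a point): bay of the aluminium tray dock, one half of the case (which half varies): where a home tray's origin lies, on the bay floor 37 mm above the bench. x into the bay, y across, z up. 58 mm wide, walls 28 high, stop at x 48, floor's front edge x -83; next bay 78 mm off. Side lips over the last 26 mm, 33 above the floor, so a tray must slide in level from the front. Case front 32 mm high
- catch_2 (a joint): spring catch of the bay of that number: steel leaf on the +y side of its mouth, with a nose standing 8 mm into the bay: square back at bay x -50, ramp from x -56 to -81, 3 to 19 mm above the floor. 0 = relaxed; a tray sliding in pushes it aside to 0.1 to 0.2 rad (10 to 15 N on the tray); it springs back to 0 when the tray's rear end has passed, with 2 mm of play behind a home tray
- bay_3 (a point): bay of the aluminium tray dock, one half of the case (which half varies): where a home tray's origin lies, on the bay floor 37 mm above the bench. x into the bay, y across, z up. 58 mm wide, walls 28 high, stop at x 48, floor's front edge x -83; next bay 78 mm off. Side lips over the last 26 mm, 33 above the floor, so a tray must slide in level from the front. Case front 32 mm high
- catch_3 (a joint): spring catch of the bay of that number: steel leaf on the +y side of its mouth, with a nose standing 8 mm into the bay: square back at bay x -50, ramp from x -56 to -81, 3 to 19 mm above the floor. 0 = relaxed; a tray sliding in pushes it aside to 0.1 to 0.2 rad (10 to 15 N on the tray); it springs back to 0 when the tray's rear end has passed, with 2 mm of play behind a home tray
- slot_1 (a point): slot of the file rack (wood, aluminium top), the other half of the case: centre of its mouth in the rack's front face, 62 mm above the bench. x into the slot, y across, z up. 30 mm wide, 10 high, 74 deep, level, open along the top between two lips (their top 12 mm above this point); slots 75 mm apart. A sill 12 mm below this point runs 46 mm out in front, under the handle
- slot_2 (a point): slot of the file rack (wood, aluminium top), the other half of the case: centre of its mouth in the rack's front face, 62 mm above the bench. x into the slot, y across, z up. 30 mm wide, 10 high, 74 deep, level, open along the top between two lips (their top 12 mm above this point); slots 75 mm apart. A sill 12 mm below this point runs 46 mm out in front, under the handle
- slot_3 (a point): slot of the file rack (wood, aluminium top), the other half of the case: centre of its mouth in the rack's front face, 62 mm above the bench. x into the slot, y across, z up. 30 mm wide, 10 high, 74 deep, level, open along the top between two lips (their top 12 mm above this point); slots 75 mm apart. A sill 12 mm below this point runs 46 mm out in front, under the handle
- solder_reel: bystander, to be left alone: blue reel, 54 mm across and 28 mm tall, standing on its flange; origin under its centre
- flux_bottle: bystander, to be left alone: small amber bottle, 34 mm across and 70 mm tall; origin under its centre
- solder_tube: bystander, to be left alone: white tube 130 mm long and 24 mm thick, lying; origin under its middle
- pliers: bystander, to be left alone: pliers with orange handles, 145 mm long, 14 mm high, lying flat; origin near the pivot
- track_gauge: bystander, to be left alone: brass gauge block 50 x 40 x 22 mm; origin under its centre
- rubbing_block: bystander, to be left alone: cork block 70 x 45 x 28 mm; origin under its centre
- mug: bystander, to be left alone: white mug, 76 mm across and 85 mm tall; origin under its centre
- brass_strips: bystander, to be left alone: bundle of flat brass strips 190 x 34 x 5 mm; origin under its middle

How it is judged:
At the end, for the whole second after the job is handed in: Every tray is at rest in a bay, within 5 mm of home lengthways, 6 mm across and in height, its catch back (under 0.05 rad). Every file is at rest in a slot, blade in to within 8 mm of the handle, within 14 mm of its centre across, 9 mm in height, 0.2 rad of its direction (((x of tray_1 in the frame of bay_1 between -0.005 and 0.005 m and y of tray_1 in the frame of bay_1 between -0.006 and 0.006 m and z of tray_1 in the frame of bay_1 between -0.006 and 0.006 m and value of joint catch_1 below 0.05 rad) or (x of tray_1 in the frame of bay_2 between -0.005 and 0.005 m and y of tray_1 in the frame of bay_2 between -0.006 and 0.006 m and z of tray_1 in the frame of bay_2 between -0.006 and 0.006 m and value of joint catch_2 below 0.05 rad) or (x of tray_1 in the frame of bay_3 between -0.005 and 0.005 m and y of tray_1 in the frame of bay_3 between -0.006 and 0.006 m and z of tray_1 in the frame of bay_3 between -0.006 and 0.006 m and value of joint catch_3 below 0.05 rad)) and linear speed of each of tray_1, file_1, tray_2, file_2, tray_3, file_3 below 0.02 m/s and ((x of file_1 in the frame of slot_1 above -0.048 m and y of file_1 in the frame of slot_1 between -0.014 and 0.014 m and angle between the x axis of file_1 and the x axis of slot_1, either way round below 0.2 rad and ((angle between file_1's own z axis and vertical below 0.3 rad and z of file_1 in the frame of slot_1 between -0.018 and 0 m) or (angle between file_1's own z axis and vertical above 2.8 rad and z of file_1 in the frame of slot_1 between 0 and 0.018 m))) or (x of file_1 in the frame of slot_2 above -0.048 m and y of file_1 in the frame of slot_2 between -0.014 and 0.014 m and angle between the x axis of file_1 and the x axis of slot_2, either way round below 0.2 rad and ((angle between file_1's own z axis and vertical below 0.3 rad and z of file_1 in the frame of slot_2 between -0.018 and 0 m) or (angle between file_1's own z axis and vertical above 2.8 rad and z of file_1 in the frame of slot_2 between 0 and 0.018 m))) or (x of file_1 in the frame of slot_3 above -0.048 m and y of file_1 in the frame of slot_3 between -0.014 and 0.014 m and angle between the x axis of file_1 and the x axis of slot_3, either way round below 0.2 rad and ((angle between file_1's own z axis and vertical below 0.3 rad and z of file_1 in the frame of slot_3 between -0.018 and 0 m) or (angle between file_1's own z axis and vertical above 2.8 rad and z of file_1 in the frame of slot_3 between 0 and 0.018 m)))) and ((x of tray_2 in the frame of bay_1 between -0.005 and 0.005 m and y of tray_2 in the frame of bay_1 between -0.006 and 0.006 m and z of tray_2 in the frame of bay_1 between -0.006 and 0.006 m and value of joint catch_1 below 0.05 rad) or (x of tray_2 in the frame of bay_2 between -0.005 and 0.005 m and y of tray_2 in the frame of bay_2 between -0.006 and 0.006 m and z of tray_2 in the frame of bay_2 between -0.006 and 0.006 m and value of joint catch_2 below 0.05 rad) or (x of tray_2 in the frame of bay_3 between -0.005 and 0.005 m and y of tray_2 in the frame of bay_3 between -0.006 and 0.006 m and z of tray_2 in the frame of bay_3 between -0.006 and 0.006 m and value of joint catch_3 below 0.05 rad)) and ((x of file_2 in the frame of slot_1 above -0.048 m and y of file_2 in the frame of slot_1 between -0.014 and 0.014 m and angle between the x axis of file_2 and the x axis of slot_1, either way round below 0.2 rad and ((angle between file_2's own z axis and vertical below 0.3 rad and z of file_2 in the frame of slot_1 between -0.018 and 0 m) or (angle between file_2's own z axis and vertical above 2.8 rad and z of file_2 in the frame of slot_1 between 0 and 0.018 m))) or (x of file_2 in the frame of slot_2 above -0.048 m and y of file_2 in the frame of slot_2 between -0.014 and 0.014 m and angle between the x axis of file_2 and the x axis of slot_2, either way round below 0.2 rad and ((angle between file_2's own z axis and vertical below 0.3 rad and z of file_2 in the frame of slot_2 between -0.018 and 0 m) or (angle between file_2's own z axis and vertical above 2.8 rad and z of file_2 in the frame of slot_2 between 0 and 0.018 m))) or (x of file_2 in the frame of slot_3 above -0.048 m and y of file_2 in the frame of slot_3 between -0.014 and 0.014 m and angle between the x axis of file_2 and the x axis of slot_3, either way round below 0.2 rad and ((angle between file_2's own z axis and vertical below 0.3 rad and z of file_2 in the frame of slot_3 between -0.018 and 0 m) or (angle between file_2's own z axis and vertical above 2.8 rad and z of file_2 in the frame of slot_3 between 0 and 0.018 m)))) and ((x of tray_3 in the frame of bay_1 between -0.005 and 0.005 m and y of tray_3 in the frame of bay_1 between -0.006 and 0.006 m and z of tray_3 in the frame of bay_1 between -0.006 and 0.006 m and value of joint catch_1 below 0.05 rad) or (x of tray_3 in the frame of bay_2 between -0.005 and 0.005 m and y of tray_3 in the frame of bay_2 between -0.006 and 0.006 m and z of tray_3 in the frame of bay_2 between -0.006 and 0.006 m and value of joint catch_2 below 0.05 rad) or (x of tray_3 in the frame of bay_3 between -0.005 and 0.005 m and y of tray_3 in the frame of bay_3 between -0.006 and 0.006 m and z of tray_3 in the frame of bay_3 between -0.006 and 0.006 m and value of joint catch_3 below 0.05 rad)) and ((x of file_3 in the frame of slot_1 above -0.048 m and y of file_3 in the frame of slot_1 between -0.014 and 0.014 m and angle between the x axis of file_3 and the x axis of slot_1, either way round below 0.2 rad and ((angle between file_3's own z axis and vertical below 0.3 rad and z of file_3 in the frame of slot_1 between -0.018 and 0 m) or (angle between file_3's own z axis and vertical above 2.8 rad and z of file_3 in the frame of slot_1 between 0 and 0.018 m))) or (x of file_3 in the frame of slot_2 above -0.048 m and y of file_3 in the frame of slot_2 between -0.014 and 0.014 m and angle between the x axis of file_3 and the x axis of slot_2, either way round below 0.2 rad and ((angle between file_3's own z axis and vertical below 0.3 rad and z of file_3 in the frame of slot_2 between -0.018 and 0 m) or (angle between file_3's own z axis and vertical above 2.8 rad and z of file_3 in the frame of slot_2 between 0 and 0.018 m))) or (x of file_3 in the frame of slot_3 above -0.048 m and y of file_3 in the frame of slot_3 between -0.014 and 0.014 m and angle between the x axis of file_3 and the x axis of slot_3, either way round below 0.2 rad and ((angle between file_3's own z axis and vertical below 0.3 rad and z of file_3 in the frame of slot_3 between -0.018 and 0 m) or (angle between file_3's own z axis and vertical above 2.8 rad and z of file_3 in the frame of slot_3 between 0 and 0.018 m))))); the robot touches nothing.
It fails at once if a bystander is moved by more than 30 mm (distance of any of solder_reel, flux_bottle, solder_tube, pliers, track_gauge, rubbing_block, mug, brass_strips from where it was at the start of the episode above 0.03 m).
Of tray_1, tray_2, tray_3 only 2 to 3 are there at a start; the rules pass over those that are not, and their reading is None.
Of file_1, file_2, file_3 only 2 to 3 are there at a start; the rules pass over those that are not, and their reading is None.
At some moment in a run one of tray_1, tray_2, tray_3, file_1, file_2, file_3 may be knocked a few centimetres aside while the robot is not near it.
Once in a run the grip may slacken for a moment while it holds something.
It also fails if it takes over 210 s, if anything falls off the work surface, if the arm or the gripper's body presses on something with over 40 N, if the wrist force passes 120 N, or if a joint passes its speed limit or range.

### The arm

A 7-joint arm with a two-finger parallel gripper is mounted at the origin on the work surface. World frame = base frame: x ahead of the robot, y to its left, z up, the work surface at z = 0. Lengths are in m, angles in rad, forces in N, time in s.
With the tool pointing down it reaches from about 0.425 to 0.875 m from the base axis. Payload 4.7 kg.
Tool frame: the origin (TCP) lies between the finger pads; the fingertips stand ctrl.tip_reach ahead of it and the grasp point (between the pads) lies 5 mm behind it (ctrl.tip_reach is the distance from the TCP to the fingertips, in m); z points along the fingers, y is the direction in which the jaws open and shut (so a half turn about z gives the same grasp; the last joint's range is limited). The gripper opens to 87 mm and grips with 3 to 60 N. Pads are 19 mm wide; open, the fingers measure 117 mm over their backs; the gripper's body (75 mm by 190 mm) begins 51 mm behind the grasp point.
Start: joints at [-1.289, 0.321, -0.07, 1.45, 0.023, 1.371, -0.057], TCP at [0.172, 0.627, 0.237] pointing down, gripper open.
Joint ranges: [-2.86, 2.86], [-0.3, 2.09], [-1.38, 1.24], [0.06, 2.45], [-1.56, 4.7], [0.09, 2.05], [-2.69, 2.69]. Speed limits (rad/s): [2.57, 2.57, 3.14, 3.14, 3.14, 3.14, 3.14].

### API

Orientations are given as a rotation vector (axis times angle).
In Python, from bench import ctrl gives the robot as it stands.
- The arm moves only by the shell command python3 -m handwheel 'ROWS' [FORCE]. ROWS is JSON, a list of rows, each a list of 7 numbers: the shift along the tool's x, y, z in mm, then the turn, a rotation vector about the tool's x, y, z in rad, then the gripper's target within -1 to 1 (shut at 1, half-way at 0, fully open at -1). In form: [[dx, dy, dz, ax, ay, az, grip], ...]. A call has 1 to 12 rows; each row is the pose to reach, as a shift and turn from the pose commanded when the call began, along the tool's axes at that moment; what a row does not reach only later rows make up. A row lasts 1/8 s, in which the tool goes at most 62.5 mm and 10.7 degrees, less where a joint would pass 70% of its speed; a pose out of reach is approached as far as the arm can. A call with a gripper value outside its range is refused whole. The fingers move at their own pace and stop on an object; FORCE is the grip in N (left out, the last holds). Time passes only in rows, so rows that repeat a pose let the fingers close. It gives the time, the measured TCP pose, the force and the opening at its end, in the units of the state.
- ctrl.get_state(): the state, without advancing time (a new reading comes with each control period).
- ctrl.get_image(name): name is "scene" or "top" or "wrist"; returns the picture (480x640x3 uint8, red, green, blue); there is no depth.
- ctrl.camera_model(name): a dict with "mtx" (3x3 intrinsics, pixels), "k1" (the pictures are not rectified: a ray, as slopes to the right and down, at radius r is drawn at 1 + k1 r^2 times it, then the intrinsics apply), "xyz" and "orientation" of the camera in the world. Camera axes: x right, y up, looking along -z (the intrinsics and any distortion apply to the point x, -y, -z); pixel columns grow to the right and rows downward; lengths in m; the calibration is good to about 2 mm. A picture is of the moment at which its call begins: read the wrist's pose just before it. camera_model takes no time and is no camera call; for the wrist camera it gives the pose at the moment of the call.
- ctrl.close_job(): hands the job in, once; it reports no verdict.
The state is a dict: "time": time; "joint_positions": joint angles; "qd": joint speeds; "joint_torque": joint torques, N m; "position": TCP position; "tool_rot": TCP orientation; "ft_force": force on the tool from outside, world axes, zero at the start; "torque": the same for the moment, N m; "grip_width": opening from 0.0 (shut) to 1.0 (fully open).
Only numpy, scipy, OpenCV 4.12 (cv2) and the standard library are available. Lean on these libraries where they do the work, as an engineer would, in place of code of your own. Each camera call takes 0.05 s, during which the arm holds its last target.

## Working session

There is one attempt and no reset: what is moved stays moved. The work goes in short steps, Python scripts to look and compute and a shell command to move; the robot and the scene stay as the last step left them, time stands still between calls to the robot, and variables do not carry over. Pictures are saved under pics/ and viewed, and the job is handed in when it is done.

```bash
ls; mkdir -p pics
python3 - <<'E'
from bench import ctrl
import cv2
s=ctrl.get_state(); print(s, ctrl.tip_reach)
for n in ["scene","top","wrist"]:
    print(n,ctrl.camera_model(n))
    im=ctrl.get_image(n); cv2.imwrite(f"pics/{n}0.png",im[:,:,::-1])
E
```

```text
pics
{'time': 0.0, 'joint_positions': array([-1.28888912,  0.3218484 , -0.07011424,  1.45161622,  0.02258351,
        1.3707854 , -0.0569148 ]), 'qd': array([ 6.06262621e-05, -2.21164991e-03,  1.67456274e-03, -1.43773435e-03,
        1.22737241e-03,  4.79107660e-04,  8.36853201e-04]), 'joint_torque': array([ 5.33572202e-04, -4.91270041e+01, -4.03928831e-01, -3.12535214e+01,
       -6.40128320e-02,  4.33974189e-02,  1.66256959e-04]), 'position': array([0.1718924 , 0.62634303, 0.23547471]), 'tool_rot': array([-4.19329253e-01, -3.11329746e+00,  2.92341112e-03]), 'ft_force': array([0.57063789, 0.01489301, 0.52840956]), 'torque': array([-0.00546812, -0.04793634, -0.00784416]), 'grip_width': 0.9994640341987885} 0.014
scene {'mtx': array([[501.30873702,   0.        , 323.75834819],
       [  0.        , 501.30873702, 237.91043747],
       [  0.        ,   0.        ,   1.        ]]), 'k1': -0.005030432340134078, 'xyz': array([0.95654278, 0.64696117, 0.95560845]), 'orientation': array([0.25592576, 0.90222912, 2.45159708])}
top {'mtx': array([[590.16441434,   0.        , 312.20382871],
       [  0.        , 590.16441434, 241.85551203],
       [  0.        ,   0.        ,   1.        ]]), 'k1': -0.17378746168832707, 'xyz': array([0.48430143, 0.01179193, 1.55381407]), 'orientation': array([ 0.05373707, -0.05853474, -1.55553202])}
wrist {'mtx': array([[338.91308714,   0.        , 317.10059811],
       [  0.        , 338.91308714, 246.01545165],
       [  0.        ,   0.        ,   1.        ]]), 'k1': -0.00840719111170974, 'xyz': array([0.10039225, 0.64637049, 0.3831095 ]), 'orientation': array([-0.23482287, -0.17801672,  1.29522554])}
```

View pics/top0.png

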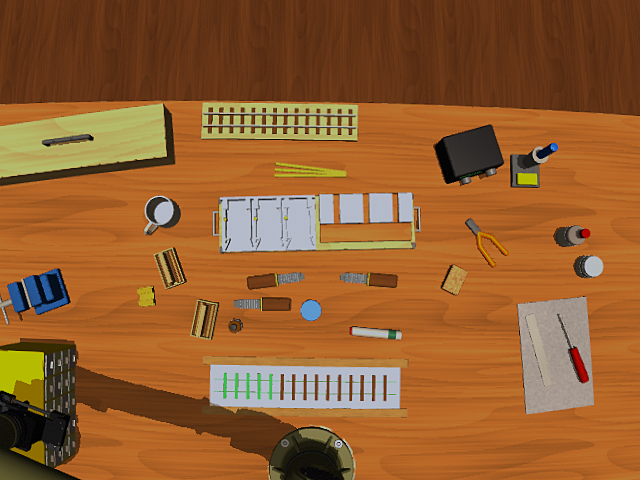

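View pics/scene0.png

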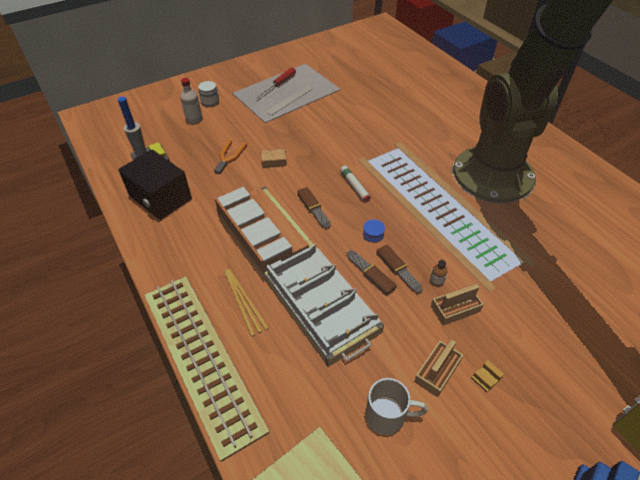

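View pics/wrist0.png

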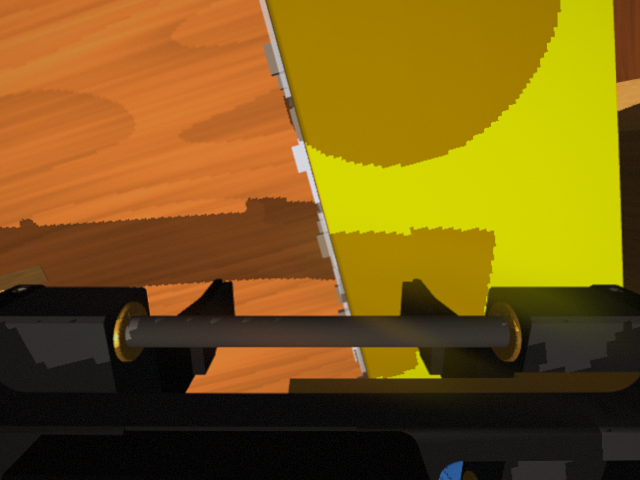

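```bash
cat > h.py <<'E'
import numpy as np, cv2
from scipy.spatial.transform import Rotation as R
from bench import ctrl
def ray(cm,u,v):
    K=cm["mtx"]; d=np.array([-cm["k1"],0])
    p=np.array([(u-K[0,2])/K[0,0],(v-K[1,2])/K[1,1]]); q=p.copy()
    for _ in range(20): q=p/(1+cm["k1"]*(q@q))
    return R.from_rotvec(cm["orientation"]).apply([q[0],-q[1],-1.])
def pt(cm,u,v,z):
    d=ray(cm,u,v); o=cm["xyz"]; return o+d*(z-o[2])/d[2]
def proj(cm,P):
    c=R.from_rotvec(cm["orientation"]).inv().apply(np.asarray(P,float)-cm["xyz"])
    x,y=c[0]/-c[2],-c[1]/-c[2]; s=1+cm["k1"]*(x*x+y*y); K=cm["mtx"]
    return np.array([K[0,0]*x*s+K[0,2],K[1,1]*y*s+K[1,2]])
E
python3 - <<'E'
import cv2
from h import *
t=cv2.imread("pics/top0.png")
cv2.imwrite("pics/top0a.png",cv2.resize(t[180:260,205:425],None,fx=3.6,fy=3.6,interpolation=cv2.INTER_CUBIC))
cv2.imwrite("pics/top0b.png",cv2.resize(t[240:345,145:405],None,fx=3,fy=3,interpolation=cv2.INTER_CUBIC))
s=cv2.imread("pics/scene0.png")
cv2.imwrite("pics/scene0a.png",cv2.resize(s[180:400,210:530],None,fx=2.4,fy=2.4,interpolation=cv2.INTER_CUBIC))
E
```

```text
(no output)
```

View pics/top0a.png

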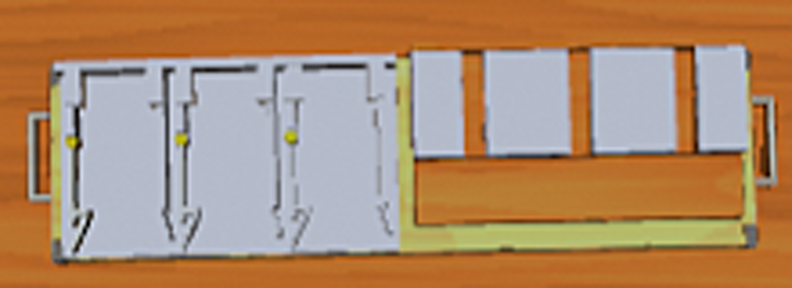

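View pics/top0b.png

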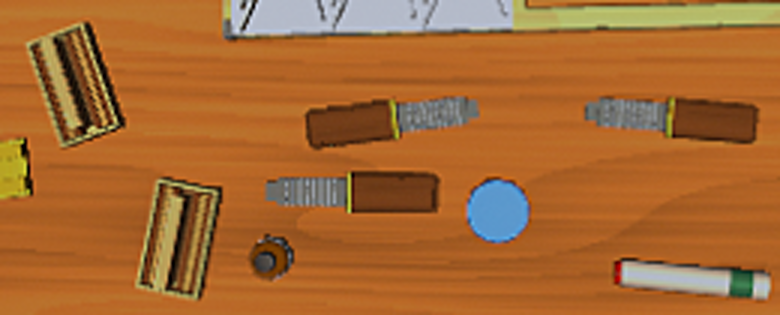

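View pics/scene0a.png

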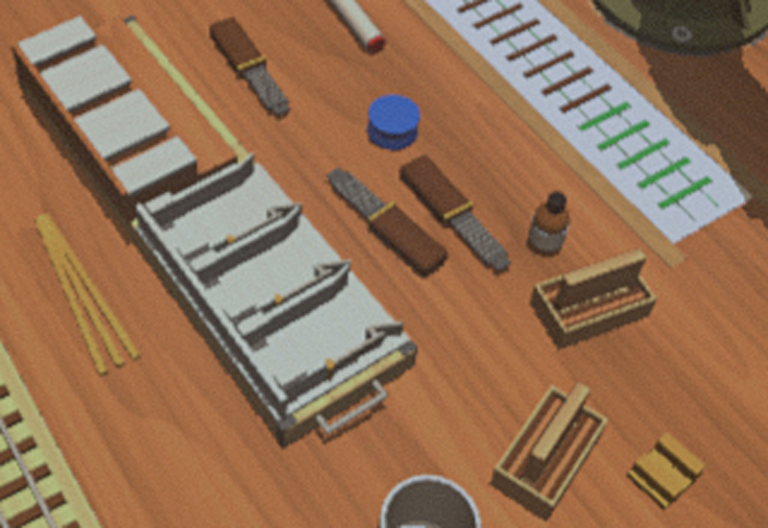

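Run:
```python
from h import *
cm=ctrl.camera_model("top")
np.set_printoptions(precision=4,suppress=True)
A=lambda x,y,z:pt(cm,205+(x+.5)/3.6-.5,180+(y+.5)/3.6-.5,z)
B=lambda x,y,z:pt(cm,145+(x+.5)/3-.5,240+(y+.5)/3-.5,z)
print("rack lip front L/R",A(415,157,.074),A(745,152,.074))
for x0,x1 in((464,485),(572,591),(676,696)):
    print("slot",(A(x0,155,.074)+A(x1,155,.074))/2, (A(x0+0,55,.074)+A(x1,55,.074))/2, A(x1,155,.074)-A(x0,155,.074))
print("rack front outer",A(405,250,.032),A(752,243,.032), "sill",A(416,222,.05),A(740,216,.05))
print("case front L",A(60,262,.032),A(398,252,.037))
print("dock walls back",A(57,65,.065),A(395,58,.065))
for n,(a,b) in {"w1":((77,108),(77,205)),"w2":((166,70),(168,210)),"w2b":((185,105),(187,205)),"w3":((277,70),(279,205)),"w3b":((296,100),(297,205)),"w4":((377,105),(382,210))}.items(): print(n,A(*a,.065),A(*b,.065))
print("catch nose tips",A(80,245,.056),A(187,245,.056),A(297,245,.056))
for n,c in {"A":[(28,42),(86,22),(124,126),(65,147)],"B":[(156,178),(221,188),(199,299),(137,286)]}.items():
    P=[B(*p,.03) for p in c]; print("tray",n,np.mean(P,0),[np.linalg.norm(P[i]-P[(i+1)%4]) for i in range(4)], np.arctan2(*(P[0]-P[3])[[1,0]]), np.arctan2(*(P[1]-P[2])[[1,0]]))
for n,c in {"1":[(306,114),(392,98),(398,133),(310,148)],"1tip":[(478,110)],"2":[(350,172),(437,173),(438,213),(350,212)],"2tip":[(266,190)],"3":[(672,96),(756,103),(755,143),(669,137)],"3tip":[(585,112)]}.items():
    P=[B(*p,.018 if len(c)>1 else .01) for p in c]; print("file",n,np.mean(P,0),[np.linalg.norm(P[i]-P[(i+1)%len(P)]) for i in range(len(P))])
for n,p,z in(("reel",(498,210),.028),("bottle",(266,258),.07),("mug",((160-145)*3,(211-240)*3),.085),("gauge",(5,167),.022)):
    print(n,B(*p,z))
```

```text
rack lip front L/R [ 0.6378 -0.0107  0.074 ] [ 0.645  -0.2431  0.074 ]
slot [ 0.6398 -0.0524  0.074 ] [ 0.7106 -0.0516  0.074 ] [ 0.0002 -0.0147  0.    ]
slot [ 0.641  -0.1275  0.074 ] [ 0.7118 -0.1271  0.074 ] [ 0.0002 -0.0134  0.    ]
slot [ 0.6422 -0.2012  0.074 ] [ 0.7132 -0.2011  0.074 ] [ 0.0002 -0.0142  0.    ]
rack front outer [ 0.575  -0.0051  0.032 ] [ 0.5836 -0.2556  0.032 ] sill [ 0.5939 -0.0124  0.05  ] [ 0.6016 -0.2437  0.05  ]
case front L [0.5626 0.2431 0.032 ] [ 0.5732 -0.0001  0.037 ]
dock walls back [0.7008 0.244  0.065 ] [0.7089 0.0042 0.065 ]
w1 [0.6702 0.2288 0.065 ] [0.6014 0.227  0.065 ]
w2 [0.6981 0.1662 0.065 ] [0.5987 0.1625 0.065 ]
w2b [0.6733 0.1521 0.065 ] [0.6025 0.1491 0.065 ]
w3 [0.6991 0.0875 0.065 ] [0.6034 0.0843 0.065 ]
w3b [0.6779 0.0737 0.065 ] [0.6036 0.0716 0.065 ]
w4 [0.6752 0.0164 0.065 ] [0.6009 0.0118 0.065 ]
catch nose tips [0.5737 0.2254 0.056 ] [0.5748 0.1494 0.056 ] [0.576  0.0715 0.056 ]
tray A [0.5207 0.3779 0.03  ] [np.float64(0.05426820800406874), np.float64(0.09665043739197993), np.float64(0.055090216045399015), np.float64(0.09737
[... 322 characters left out ...]
.float64(0.030775355378643093), np.float64(0.07751546446247093), np.float64(0.029689474490961917)]
file 1tip [0.5045 0.028  0.01  ] [np.float64(0.0)]
file 2 [0.4318 0.0998 0.018 ] [np.float64(0.0754022930997891), np.float64(0.034570763260217775), np.float64(0.07620770781799237), np.float64(0.034591731127309344)]
file 2tip [0.4318 0.2118 0.01  ] [np.float64(0.0)]
file 3 [ 0.4986 -0.1764  0.018 ] [np.float64(0.07365866280819731), np.float64(0.034786004867680645), np.float64(0.07525499815296778), np.float64(0.035675639462007795)]
file 3tip [ 0.504  -0.0653  0.01  ] [np.float64(0.0)]
reel [0.4186 0.0093 0.028 ]
bottle [0.3769 0.203  0.07  ]
mug [0.6633 0.3957 0.085 ]
gauge [0.4472 0.441  0.022 ]
```

```bash
cat >> h.py <<'E'
np.set_printoptions(precision=4,suppress=True)
def goal(p,psi,grip=None):
    """shift/turn from now to TCP at p, tool down, jaw axis (tool y) at world angle psi (mod pi, nearest)"""
    s=ctrl.get_state(); T=R.from_rotvec(s["tool_rot"]); M=T.as_matrix()
    best=None
    for k in(-1,0,1,2):
        a=psi+k*np.pi; y=np.array([np.cos(a),np.sin(a),0]); z=np.array([0,0,-1.]); x=np.cross(y,z)
        G=R.from_matrix(np.c_[x,y,z]); rv=(T.inv()*G).as_rotvec()
        if best is None or np.linalg.norm(rv)<np.linalg.norm(best): best=rv
    d=T.inv().apply(np.asarray(p)-s["position"])*1000
    print("pos",s["position"],"yaw_y",np.arctan2(M[1,1],M[0,1]),"j",s["joint_positions"].round(2))
    print("dmm",d.round(1),"rot",best.round(3),"rows>=",max(np.linalg.norm(d)/62.5,np.linalg.norm(best)/.187).round(1))
E
python3 - <<'E'
from h import *
s=ctrl.get_state(); M=R.from_rotvec(s["tool_rot"]).as_matrix(); print(M)
cm=ctrl.camera_model("wrist"); C=R.from_rotvec(cm["orientation"]).as_matrix(); print("cam in tool",M.T@(cm["xyz"]-s["position"]),M.T@C)
# view dock: camera over (0.63,0.11)
goal([.60,.115,.33],np.pi/2+.035)
E
```

```text
[[-0.9644  0.2646 -0.0003]
 [ 0.2646  0.9644 -0.0015]
 [-0.0001 -0.0015 -1.    ]]
cam in tool [ 0.0743  0.0001 -0.1476] [[ 0.0008  0.9626  0.2708]
 [ 1.     -0.0005 -0.001 ]
 [-0.0009  0.2708 -0.9626]]
pos [0.1719 0.6264 0.2357] yaw_y 1.302982782722271 j [-1.29  0.32 -0.07  1.45  0.02  1.37 -0.06]
dmm [-548.1 -380.1  -93.7] rot [-0.001 -0.    -0.303] rows>= 10.8
```

```bash
python3 -m handwheel '[[-548,-380,-94,0,0,-0.303,-1],[-548,-380,-94,0,0,-0.303,-1],[-548,-380,-94,0,0,-0.303,-1],[-548,-380,-94,0,0,-0.303,-1],[-548,-380,-94,0,0,-0.303,-1],[-548,-380,-94,0,0,-0.303,-1],[-548,-380,-94,0,0,-0.303,-1],[-548,-380,-94,0,0,-0.303,-1],[-548,-380,-94,0,0,-0.303,-1],[-548,-380,-94,0,0,-0.303,-1],[-548,-380,-94,0,0,-0.303,-1],[-548,-380,-94,0,0,-0.303,-1]]' 20
python3 - <<'E'
from h import *
import pickle
s=ctrl.get_state(); cm=ctrl.camera_model("wrist"); im=ctrl.get_image("wrist"); cv2.imwrite("pics/w1.png",im[:,:,::-1]); pickle.dump(cm,open("w1.pkl","wb")); print(s["position"],s["qd"].round(3),cm["xyz"],s["joint_positions"])
E
```

```text
time: 1.65
position: [0.6019, 0.11, 0.3305]
tool_rot: [-0.042, 3.14, -0.004]
ft_force: [-0.7, 0.4, -0.1]
grip_width: 0.995
[0.6019 0.11   0.3305] [-0.047 -0.022 -0.071  0.034 -0.036  0.01  -0.027] [0.5276 0.1087 0.478 ] [-0.545   0.2162  0.3869  1.4133 -0.0782  1.5272  1.4348]
```

View pics/w1.png

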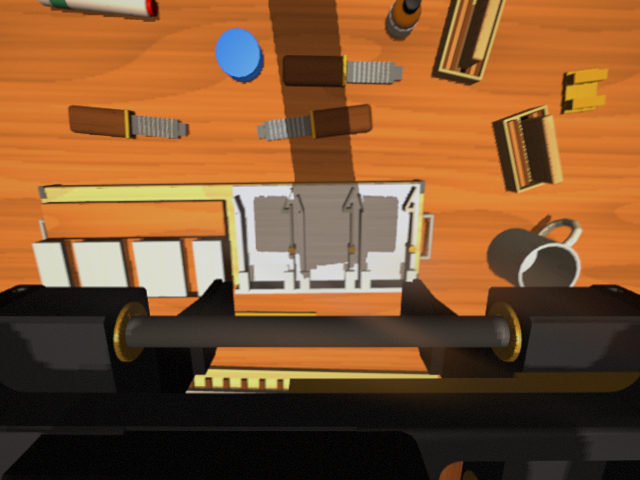

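Run:
```python
import cv2
t=cv2.imread("pics/w1.png")
cv2.imwrite("pics/w1a.png",cv2.resize(t[170:300,220:440],None,fx=3.6,fy=3.6,interpolation=cv2.INTER_CUBIC))
cv2.imwrite("pics/w1b.png",cv2.resize(t[0:200,350:570],None,fx=3,fy=3,interpolation=cv2.INTER_CUBIC))
```

```text
(no output)
```

View pics/w1a.png

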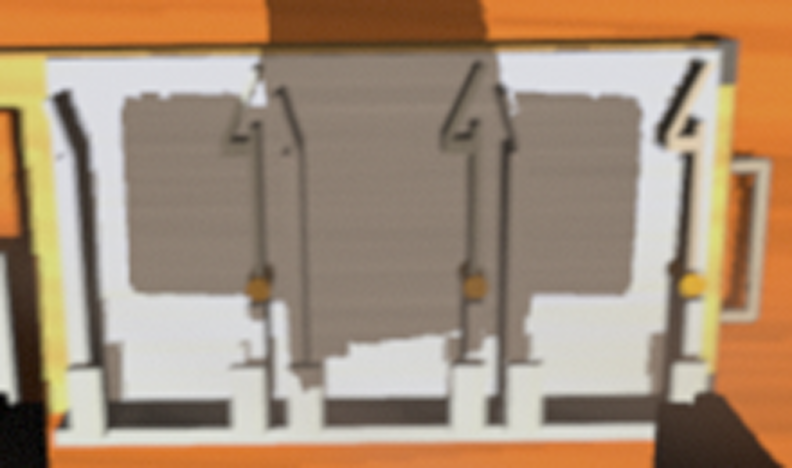

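View pics/w1b.png

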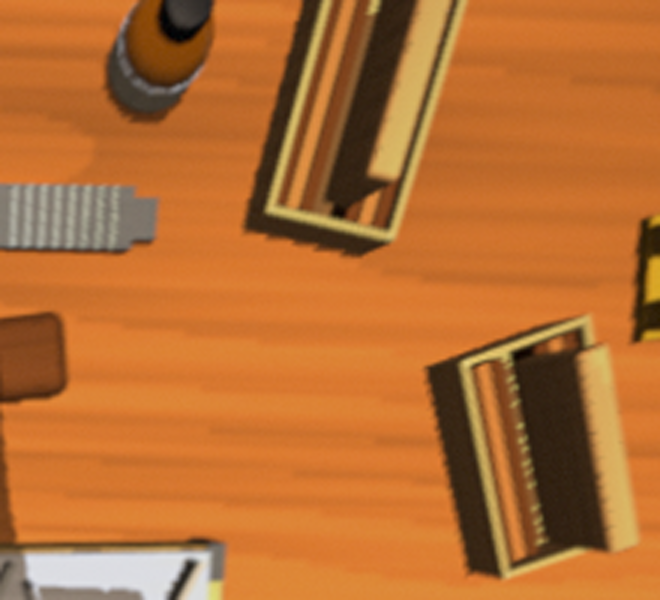

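Run:
```python
from h import *
import pickle
cm=pickle.load(open("w1.pkl","rb"))
A=lambda x,y,z:pt(cm,220+(x+.5)/3.6-.5,170+(y+.5)/3.6-.5,z)
B=lambda x,y,z:pt(cm,350+(x+.5)/3-.5,(y+.5)/3-.5,z)
for a,b in((105,230),(325,450),(545,672)):
    P=A(a,385,.072),A(b,385,.072); print("lips",(P[0]+P[1])/2,P[1]-P[0])
for a,b in((70,265),(287,487),(507,715)):
    P=A(a,385,.072),A(b,385,.072); print("lips outer",(P[0]+P[1])/2,P[1]-P[0])
print("nose corner",[A(*p,.056) for p in((232,138),(443,140),(662,140))])
print("wall line",[A(*p,.065) for p in((75,150),(85,365),(302,150),(308,365),(505,150),(507,365))])
print("front edge",A(50,55,.037),A(715,45,.037),"stop back",A(55,435,.065),A(655,432,.065))
# file rack lip corners w1
for n,p,z in(("lipfrontL",(63,239),.074),("73",(73,240),.074),("124",(124,239),.074),("131",(133,238),.074),("183",(184,238),.074),("193",(193,237),.074),("226",(226,236),.074)): print(n,pt(cm,*p,z))
# tray A (right lower in crop b): corners of walls top z .03
for n,c in {"A":[(458,366),(590,318),(505,577)],"B":[(268,212),(392,240)]}.items(): print(n,[B(*p,.03) for p in c])
print("ribA top ends",B(594,347,.072),B(622,550,.072),"ribB near",B(380,180,.072),B(450,0,.072))
```

```text
lips [0.6847 0.0469 0.072 ] [-0.0013  0.0444  0.    ]
lips [0.6825 0.125  0.072 ] [-0.0013  0.0443  0.    ]
lips [0.6802 0.2034 0.072 ] [-0.0013  0.0451  0.    ]
lips outer [0.6847 0.0469 0.072 ] [-0.002   0.0693 -0.    ]
lips outer [0.6825 0.1248 0.072 ] [-0.002   0.0709  0.    ]
lips outer [0.6802 0.2043 0.072 ] [-0.0021  0.0738  0.    ]
nose corner [array([0.5984, 0.0682, 0.056 ]), array([0.597 , 0.1417, 0.056 ]), array([0.5949, 0.218 , 0.056 ])]
wall line [array([0.6025, 0.0153, 0.065 ]), array([0.6806, 0.0163, 0.065 ]), array([0.6003, 0.093 , 0.065 ]), array([0.6783, 0.0965, 0.065 ]), array([0.5984, 0.1624, 0.065 ]), array([0.6762, 0.1679, 0.065 ])]
front edge [0.5734 0.0012 0.037 ] [0.5633 0.2386 0.037 ] stop back [0.7081 0.0044 0.065 ] [0.7006 0.2235 0.065 ]
lipfrontL [ 0.6416 -0.2042  0.074 ]
73 [ 0.6425 -0.1919  0.074 ]
124 [ 0.6394 -0.128   0.074 ]
131 [ 0.6378 -0.1167  0.074 ]
183 [ 0.6361 -0.0535  0.074 ]
193 [ 0.6345 -0.0423  0.074 ]
226 [ 0.6321 -0.0015  0.074 ]
A [array([0.4865, 0.3376, 0.03  ]), array([0.4663, 0.3889, 0.03  ]), array([0.5728, 0.3735, 0.03  ])]
B [array([0.4309, 0.2514, 0.03  ]), array([0.4396, 0.3027, 0.03  ])]
ribA top ends [0.4821 0.3662 0.072 ] [0.5566 0.3931 0.072 ] ribB near [0.4282 0.2771 0.072 ] [0.3714 0.2929 0.072 ]
```

```bash
python3 -m handwheel '[[-50,12,80,0,0,0,-1],[-50,12,80,0,0,0,-1],[-50,12,80,0,0,0,-1],[-50,12,80,0,0,0,-1],[-50,12,80,0,0,0,-1]]' 20
python3 - <<'E'
from h import *
import pickle
s=ctrl.get_state(); cm=ctrl.camera_model("wrist"); im=ctrl.get_image("wrist"); cv2.imwrite("pics/w2.png",im[:,:,::-1]); pickle.dump(cm,open("w2.pkl","wb")); print(s["position"],s["qd"].round(3),cm["xyz"],s["joint_positions"],s["tool_rot"])
E
```

```text
time: 2.33
position: [0.6497, 0.1295, 0.2529]
tool_rot: [-0.056, 3.138, 0.002]
ft_force: [-0.4, -0.4, 0.3]
grip_width: 1.003
[0.6497 0.1295 0.2529] [ 0.003 -0.     0.003  0.003 -0.001 -0.004  0.002] [0.5751 0.1269 0.4002] [-0.5242  0.3478  0.3785  1.4097 -0.1289  1.4051  1.4611] [-0.056   3.1381  0.002 ]
```

View pics/w2.png

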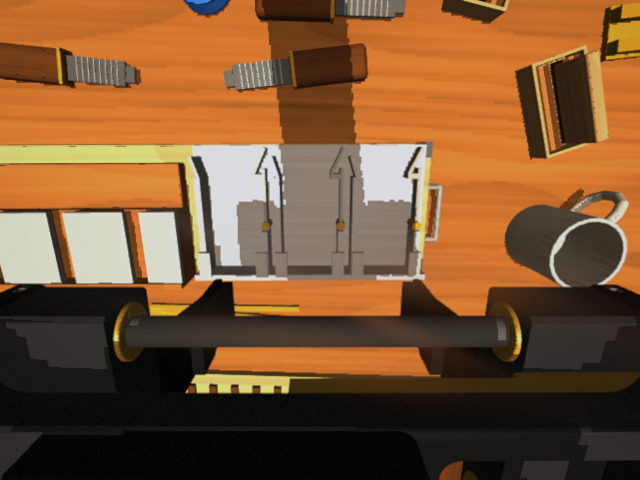

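Run:
```python
import cv2,numpy as np
t=cv2.imread("pics/w2.png")
c=t[130:290,185:435].astype(float); c=np.clip(c*1.3,0,255).astype(np.uint8)
cv2.imwrite("pics/w2a.png",cv2.resize(c,None,fx=3.2,fy=3.2,interpolation=cv2.INTER_CUBIC))
```

```text
(no output)
```

View pics/w2a.png

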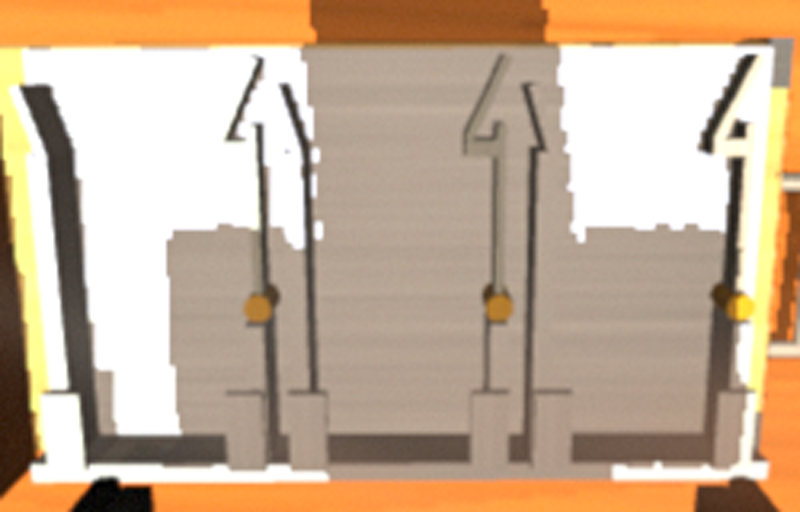

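Run:
```python
from h import *
import pickle
cm=pickle.load(open("w2.pkl","rb"))
A=lambda x,y,z:pt(cm,185+(x+.5)/3.2-.5,130+(y+.5)/3.2-.5,z)
for a,b in((86,226),(328,471),(571,716)):
    P=A(a,430,.072),A(b,430,.072); print("lips",(P[0]+P[1])/2,P[1]-P[0])
print("-y wall top",[A(*p,.065) for p in((48,150),(70,390),(308,150),(315,390),(542,150),(533,390))])
print("-y wall base",[A(*p,.037) for p in((72,150),(92,390))])
print("+y wall top",[A(*p,.065) for p in((263,125),(265,390),(498,125),(487,390),(733,160),(720,390))])
print("nose corner .056",[A(*p,.056) for p in((230,138),(466,145),(703,150))])
print("front edge",A(25,47,.037),A(770,40,.037),"stop back",A(35,462,.065),A(765,460,.065))
for n,p,z in(("lipfront",(62,209),.074),("",(122,210),.074),("",(129,210),.074),("",(183,209),.074)): print(n,pt(cm,*p,z))
```

```text
lips [0.6907 0.046  0.072 ] [-0.0016  0.0447  0.    ]
lips [0.6879 0.1237 0.072 ] [-0.0016  0.0457  0.    ]
lips [0.6851 0.2017 0.072 ] [-0.0017  0.0464  0.    ]
-y wall top [array([0.6043, 0.0142, 0.065 ]), array([0.6805, 0.0169, 0.065 ]), array([0.6015, 0.0932, 0.065 ]), array([0.6776, 0.096 , 0.065 ]), array([0.599 , 0.1642, 0.065 ]), array([0.6751, 0.1663, 0.065 ])]
-y wall base [array([0.6065, 0.0127, 0.037 ]), array([0.689 , 0.0154, 0.037 ])]
+y wall top [array([0.5946, 0.0796, 0.065 ]), array([0.6782, 0.0799, 0.065 ]), array([0.592 , 0.1505, 0.065 ]), array([0.6756, 0.1515, 0.065 ]), array([0.5998, 0.2226, 0.065 ]), array([0.6729, 0.2268, 0.065 ])]
nose corner .056 [array([0.5994, 0.068 , 0.056 ]), array([0.5989, 0.1415, 0.056 ]), array([0.5977, 0.2155, 0.056 ])]
front edge [ 0.5744 -0.0007  0.037 ] [0.5636 0.2382 0.037 ] stop back [0.7057 0.0041 0.065 ] [0.6964 0.2443 0.065 ]
lipfront [ 0.6393 -0.1189  0.074 ]
 [ 0.6383 -0.0603  0.074 ]
 [ 0.638  -0.0534  0.074 ]
 [ 0.6352 -0.0007  0.074 ]
```

Run:
```python
from h import *
goal([.520,.379,.16],.36+np.pi/2)
```

```text
pos [0.6497 0.1293 0.2528] yaw_y 1.606236591650269 j [-0.52  0.35  0.38  1.41 -0.13  1.4   1.46]
dmm [121.  254.   92.7] rot [ 0.001  0.003 -0.325] rows>= 4.7
```

```bash
python3 -m handwheel '[[121,254,50,0.001,0.003,-0.325,-0.4],[121,254,93,0.001,0.003,-0.325,-0.4],[121,254,93,0.001,0.003,-0.325,-0.4],[121,254,93,0.001,0.003,-0.325,-0.4],[121,254,93,0.001,0.003,-0.325,-0.4],[121,254,93,0.001,0.003,-0.325,-0.4],[121,254,93,0.001,0.003,-0.325,-0.4],[121,254,93,0.001,0.003,-0.325,-0.4]]' 20
python3 - <<'E'
from h import *
goal([.520,.379,.16],.36+np.pi/2)
im=ctrl.get_image("wrist"); cv2.imwrite("pics/w3.png",im[:,:,::-1])
E
```

```text
time: 3.38
position: [0.5214, 0.377, 0.1589]
tool_rot: [0.558, -3.091, 0.001]
ft_force: [0.4, -0.9, -0.8]
grip_width: 0.701
pos [0.5214 0.377  0.1589] yaw_y 1.9278888954625457 j [-0.82  0.35  0.2   1.57 -0.07  1.22  1.31]
dmm [ 0.6  2.4 -1.1] rot [-0.001 -0.001 -0.003] rows>= 0.0
```

View pics/w3.png

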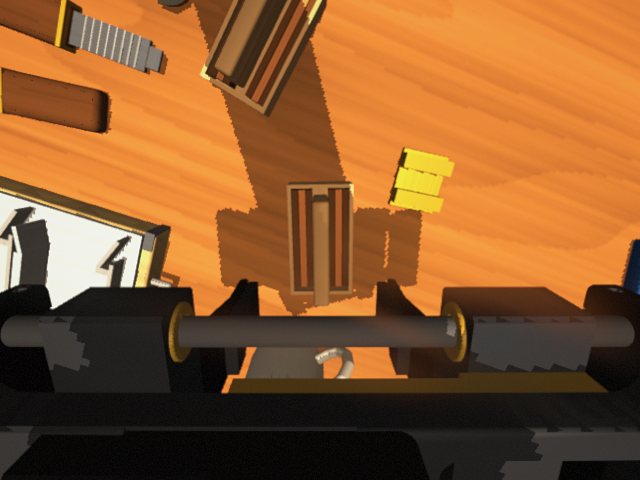

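Run:
```python
from h import *
cm=ctrl.camera_model("wrist")
a,b=pt(cm,320,197,.072),pt(cm,321,304,.072); print(a,b,np.linalg.norm(a-b),(a+b)/2,np.arctan2(*(b-a)[[1,0]]))
goal([*((a+b)/2)[:2],.053],np.arctan2(*(b-a)[[1,0]])+np.pi/2)
```

```text
[0.4798 0.3641 0.072 ] [0.5549 0.3932 0.072 ] 0.0805722284567796 [0.5174 0.3787 0.072 ] 0.3695672573475625
pos [0.5212 0.3771 0.1587] yaw_y 1.9279574701651647 j [-0.82  0.35  0.2   1.57 -0.07  1.22  1.31]
dmm [  3.    2.9 105.7] rot [-0.001 -0.001 -0.012] rows>= 1.7
```

```bash
python3 -m handwheel '[[3,2,40,0,0,-0.01,-0.4],[3,2,75,0,0,-0.01,-0.4],[3,2,98,0,0,-0.01,-0.4],[3,2,106,0,0,-0.01,-0.4],[3,2,106,0,0,-0.01,-0.4],[3,2,106,0,0,-0.01,1],[3,2,106,0,0,-0.01,1],[3,2,106,0,0,-0.01,1],[3,2,106,0,0,-0.01,1],[3,2,106,0,0,-0.01,1],[3,2,106,0,0,-0.01,1]]' 45
python3 - <<'E'
from h import *
c,s=np.cos(.036),np.sin(.036)
goal([.652-.16*c,.2005-.16*s,.16],.036+np.pi/2)
goal([.520,.379,.16],.36+np.pi/2)
E
```

```text
time: 4.8
position: [0.5159, 0.3791, 0.0516]
tool_rot: [0.578, -3.085, 0.002]
ft_force: [0.3, -0.3, 1.0]
grip_width: 0.135
pos [0.5159 0.3791 0.0516] yaw_y 1.94090816310307 j [-0.82  0.45  0.18  1.67 -0.09  1.03  1.33]
dmm [  89.2 -163.3 -108. ] rot [-0.001 -0.003  0.334] rows>= 3.4
pos [0.5159 0.3791 0.0516] yaw_y 1.94090816310307 j [-0.82  0.45  0.18  1.67 -0.09  1.03  1.33]
dmm [  -3.4   -1.6 -108.5] rot [-0.001 -0.003  0.01 ] rows>= 1.7
```

```bash
cat >> h.py <<'E'
YAW=.036
def bay(k,x,y=0):
    c,s=np.cos(YAW),np.sin(YAW); y=y+.078*k   # k=-1 right,0 mid,1 left
    return np.array([.651+c*x-s*y,.1225+s*x+c*y])
E
python3 -m handwheel '[[0,0,-30,0,0,0,1],[0,0,-80,0,0,0,1],[0,0,-108,0,0,0,1],[0,0,-108,0,0,0,1]]' 45
python3 - <<'E'
from h import *
goal([*bay(1,-.15),.16],YAW+np.pi/2)
im=ctrl.get_image("wrist"); cv2.imwrite("pics/w4.png",im[:,:,::-1])
E
```

```text
time: 5.3
position: [0.5173, 0.3804, 0.1618]
tool_rot: [-0.578, 3.087, 0.002]
ft_force: [1.0, 0.4, -3.3]
grip_width: 0.133
pos [0.5173 0.3804 0.1618] yaw_y 1.9410122394961449 j [-0.83  0.35  0.19  1.58 -0.07  1.22  1.32]
dmm [  84.8 -165.9    1.5] rot [0.001 0.001 0.334] rows>= 3.0
```

View pics/w4.png

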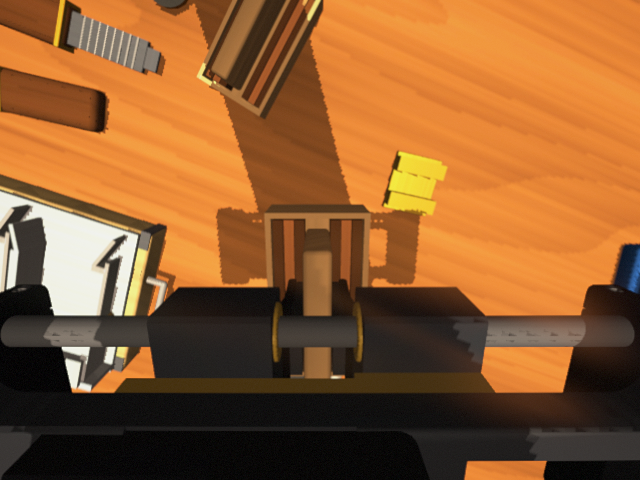

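```bash
python3 -m handwheel '[[85,-166,1,0,0,0.334,1],[85,-166,1,0,0,0.334,1],[85,-166,1,0,0,0.334,1],[85,-166,1,0,0,0.334,1],[85,-166,1,0,0,0.334,1],[85,-166,1,0,0,0.334,1]]' 45
python3 - <<'E'
from h import *
goal([*bay(1,-.15),.0905],YAW+np.pi/2)
im=ctrl.get_image("wrist"); cv2.imwrite("pics/w5.png",im[:,:,::-1])
im=ctrl.get_image("scene"); cv2.imwrite("pics/s5.png",cv2.resize(im[150:400,260:560,::-1],None,fx=2.4,fy=2.4))
E
```

```text
time: 6.1
position: [0.4963, 0.1955, 0.1579]
tool_rot: [0.061, -3.137, 0.003]
ft_force: [0.0, -0.3, -2.1]
grip_width: 0.135
pos [0.4963 0.1955 0.1579] yaw_y 1.6095129850462548 j [-0.72  0.13  0.32  1.85 -0.04  1.17  1.22]
dmm [-2.3 -0.4 67.4] rot [-0.002 -0.004  0.003] rows>= 1.1
```

View pics/w5.png

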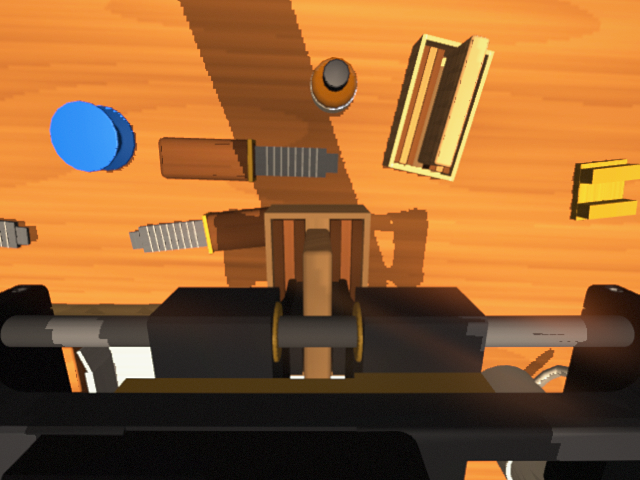

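View pics/s5.png

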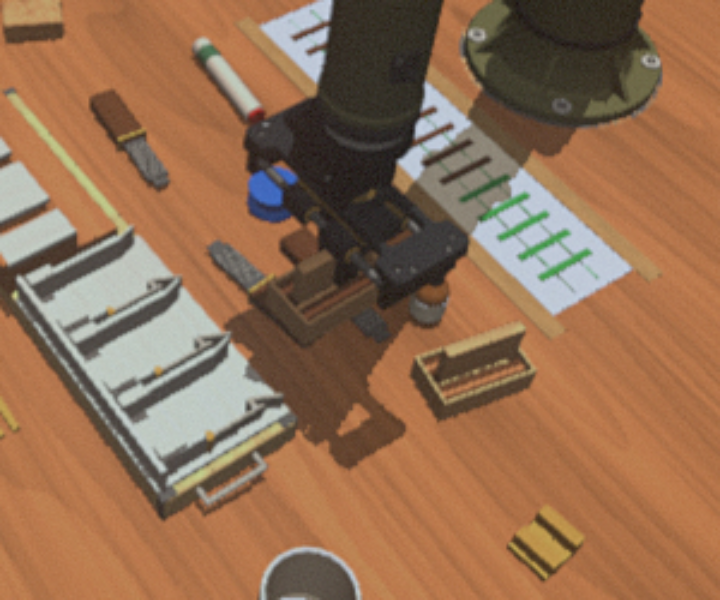

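```bash
python3 -m handwheel '[[-2,-0.4,30,0,-0.003,0,1],[-2,-0.4,60,0,-0.003,0,1],[-2,-0.4,67,0,-0.003,0,1],[-2,-0.4,67,0,-0.003,0,1],[-2,-0.4,67,0,-0.003,0,1]]' 55
python3 - <<'E'
from h import *
goal([*bay(1,-.15),.0905],YAW+np.pi/2)
goal([*bay(1,-.09),.0905],YAW+np.pi/2)
im=ctrl.get_image("scene"); cv2.imwrite("pics/s6.png",cv2.resize(im[230:400,260:460,::-1],None,fx=3.6,fy=3.6))
E
```

```text
time: 6.82
position: [0.4997, 0.1942, 0.0932]
tool_rot: [-0.057, 3.139, -0.001]
ft_force: [-0.1, -0.1, -2.4]
grip_width: 0.133
pos [0.4997 0.1942 0.0932] yaw_y 1.6073179698195847 j [-0.71  0.2   0.32  1.91 -0.07  1.04  1.25]
dmm [1.4 0.9 2.7] rot [-0.     0.002  0.001] rows>= 0.1
pos [0.4997 0.1942 0.0932] yaw_y 1.6073179698195847 j [-0.71  0.2   0.32  1.91 -0.07  1.04  1.25]
dmm [-58.6   0.9   2.9] rot [-0.     0.002  0.001] rows>= 0.9
```

View pics/s6.png

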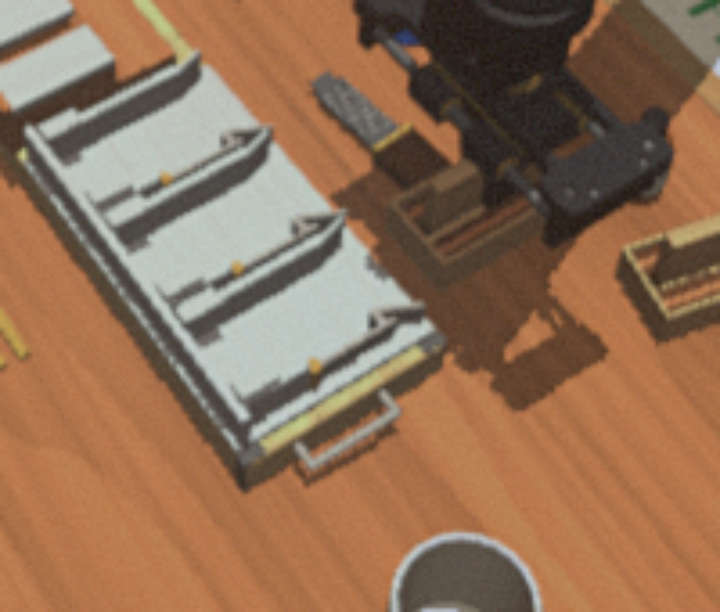

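```bash
python3 -m handwheel '[[-15,0.9,1.5,0,0,0,1],[-30,0.9,2,0,0,0,1],[-40,0.9,2,0,0,0,1],[-46,0.9,2,0,0,0,1],[-46,0.9,2,0,0,0,1],[-46,0.9,2,0,0,0,1]]' 55
python3 - <<'E'
from h import *
print(ctrl.get_state()["ft_force"])
goal([*bay(1,0),.0895],YAW+np.pi/2)
im=ctrl.get_image("scene"); cv2.imwrite("pics/s7.png",cv2.resize(im[230:400,260:460,::-1],None,fx=3.6,fy=3.6))
E
```

```text
time: 7.62
position: [0.5452, 0.1952, 0.0898]
tool_rot: [-0.055, 3.14, -0.004]
ft_force: [0.5, -4.4, -4.5]
grip_width: 0.138
[ 0.4688 -4.429  -4.4922]
pos [0.5452 0.1952 0.0898] yaw_y 1.6059108668704616 j [-0.67  0.29  0.33  1.81 -0.11  1.05  1.3 ]
dmm [-103.1    1.6    0.4] rot [-0.002  0.001 -0.001] rows>= 1.6
```

View pics/s7.png

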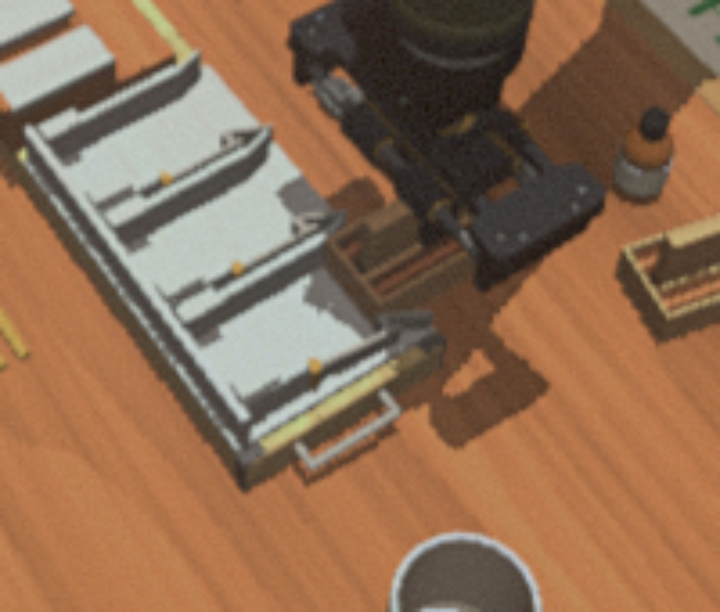

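```bash
python3 -m handwheel '[[-12,0.8,0,0,0,0,1],[-24,0.8,0,0,0,0,1],[-36,1,0,0,0,0,1],[-48,1,0,0,0,0,1],[-60,1,0,0,0,0,1],[-70,1,0,0,0,0,1],[-78,1,0,0,0,0,1],[-86,1,0,0,0,0,1],[-92,1,0,0,0,0,1],[-95,1,0,0,0,0,1],[-95,1,0,0,0,0,1]]' 60
python3 - <<'E'
from h import *
goal([*bay(1,0),.0895],YAW+np.pi/2)
im=ctrl.get_image("scene"); cv2.imwrite("pics/s8.png",cv2.resize(im[230:400,260:460,::-1],None,fx=3.6,fy=3.6))
E
```

```text
time: 9.05
position: [0.6398, 0.1997, 0.0899]
tool_rot: [-0.058, 3.141, -0.005]
ft_force: [-0.7, -5.2, -1.8]
grip_width: 0.134
pos [0.6398 0.1997 0.0899] yaw_y 1.6078580584100162 j [-0.6   0.48  0.33  1.57 -0.16  1.12  1.38]
dmm [-8.4  0.4  0.4] rot [-0.003  0.     0.001] rows>= 0.1
```

View pics/s8.png

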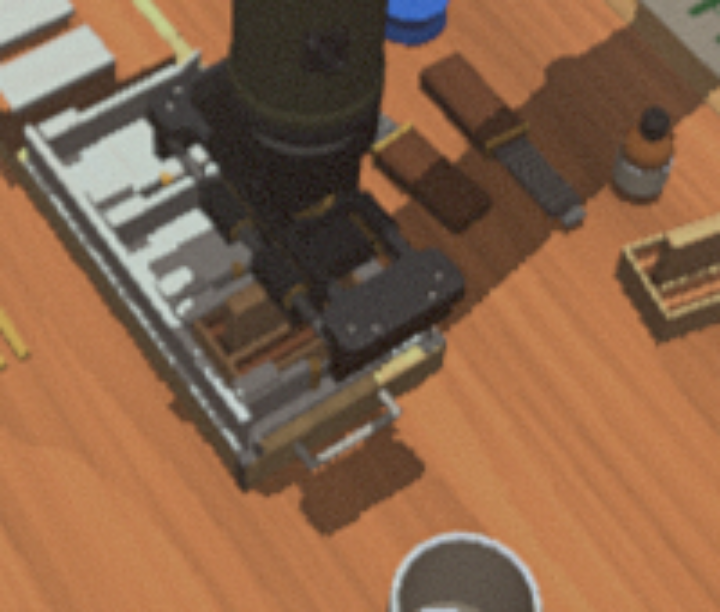

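```bash
python3 -m handwheel '[[-3,0.6,0,0,0,0,1],[-6,0.6,0,0,0,0,1],[-8,0.6,0,0,0,0,1],[-10,0.6,0,0,0,0,1],[-10,0.6,0,0,0,0,1],[-10,0.6,0,0,0,0,1]]' 60
python3 - <<'E'
from h import *
goal([*bay(1,0),.0895],YAW+np.pi/2)
E
```

```text
time: 9.85
position: [0.6462, 0.2015, 0.09]
tool_rot: [0.058, -3.134, 0.003]
ft_force: [-10.1, -5.0, 4.5]
grip_width: 0.133
pos [0.6462 0.2015 0.09  ] yaw_y 1.6078270175722493 j [-0.59  0.49  0.33  1.55 -0.17  1.14  1.39]
dmm [-1.9 -1.2  0.5] rot [-0.002 -0.007  0.001] rows>= 0.0
```

```bash
python3 -m handwheel '[[-2,-0.5,0,0,0,0,1],[-4,-0.5,0,0,0,0,1],[-5,-0.5,0,0,0,0,1],[-5,-0.5,0,0,0,0,1]]' 60
python3 -m handwheel '[[3,0,0,0,0,0,1],[5,0,0,0,0,0,1],[5,0,0,0,0,0,0.55],[5,0,0,0,0,0,0.55],[5,0,0,0,0,0,0.55],[5,0,0,0,0,0,0.55],[5,0,-40,0,0,0,0.55],[5,0,-80,0,0,0,0.55],[5,0,-110,0,0,0,0.55],[5,0,-110,0,0,0,0.55]]' 60
python3 - <<'E'
from h import *
im=ctrl.get_image("wrist"); cv2.imwrite("pics/w8.png",im[:,:,::-1])
im=ctrl.get_image("scene"); cv2.imwrite("pics/s9.png",cv2.resize(im[230:400,260:460,::-1],None,fx=3.6,fy=3.6))
goal([.60,.12,.25],YAW+np.pi/2)
E
```

```text
time: 10.35
position: [0.6465, 0.2016, 0.0897]
tool_rot: [0.059, -3.123, 0.004]
ft_force: [-22.2, -6.5, 12.0]
grip_width: 0.136
time: 11.6
position: [0.6515, 0.2017, 0.2035]
tool_rot: [-0.057, 3.135, 0.002]
ft_force: [-0.4, -0.2, -0.4]
grip_width: 0.227
pos [0.6494 0.2013 0.1996] yaw_y 1.6070170681910563 j [-0.6   0.41  0.35  1.43 -0.14  1.32  1.36]
dmm [ 52.3 -79.5 -50.3] rot [-0.001  0.     0.   ] rows>= 1.7
```

View pics/s9.png

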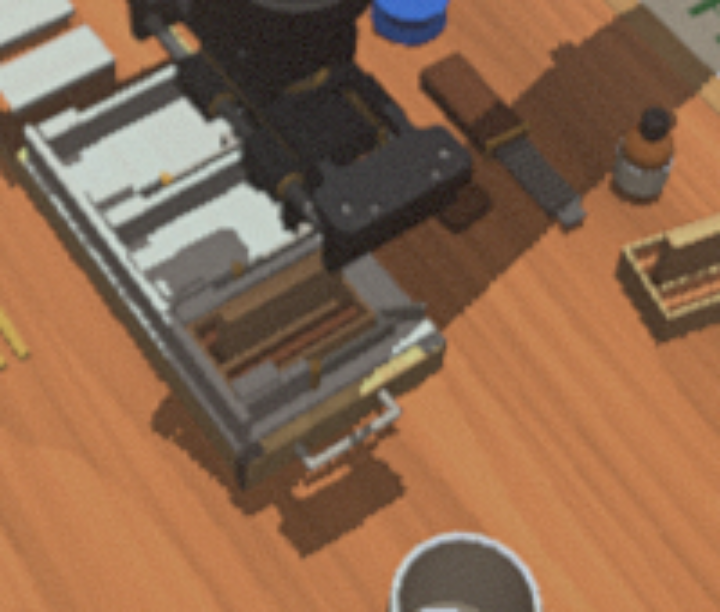

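View pics/w8.png

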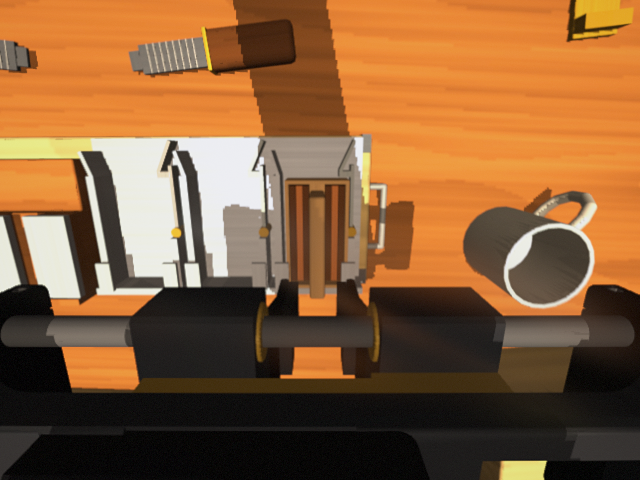

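Run:
```python
import cv2,numpy as np
t=cv2.imread("pics/w8.png")
c=np.clip(t[130:300,240:400].astype(float)*1.5,0,255).astype(np.uint8)
cv2.imwrite("pics/w8a.png",cv2.resize(c,None,fx=3.5,fy=3.5,interpolation=cv2.INTER_CUBIC))
from h import *
goal([*(.390,.2847),.16],-.168+np.pi/2)
```

```text
pos [0.6494 0.2013 0.1996] yaw_y 1.6070170681910563 j [-0.6   0.41  0.35  1.43 -0.14  1.32  1.36]
dmm [256.2  92.8  39.4] rot [-0.001  0.     0.204] rows>= 4.4
```

View pics/w8a.png

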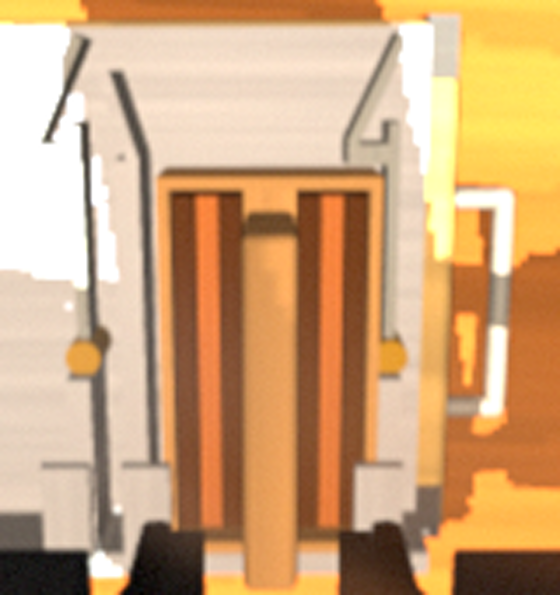

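```bash
python3 -m handwheel '[[256,93,40,0,0,0.204,-0.2],[256,93,40,0,0,0.204,-0.2],[256,93,40,0,0,0.204,-0.2],[256,93,40,0,0,0.204,-0.2],[256,93,40,0,0,0.204,-0.2],[256,93,40,0,0,0.204,-0.2],[256,93,40,0,0,0.204,-0.2]]' 20
python3 - <<'E'
from h import *
goal([*(.390,.2847),.16],-.168+np.pi/2)
im=ctrl.get_image("wrist"); cv2.imwrite("pics/w10.png",im[:,:,::-1])
E
```

```text
time: 12.58
position: [0.3912, 0.2841, 0.1593]
tool_rot: [0.265, 3.13, -0.003]
ft_force: [-0.1, 0.3, -1.1]
grip_width: 0.6
pos [0.3912 0.2841 0.1593] yaw_y 1.4020257918834005 j [-0.94  0.02  0.25  1.96 -0.    1.16  0.72]
dmm [ 1.3  0.3 -0.7] rot [-0.002  0.001 -0.001] rows>= 0.0
```

View pics/w10.png

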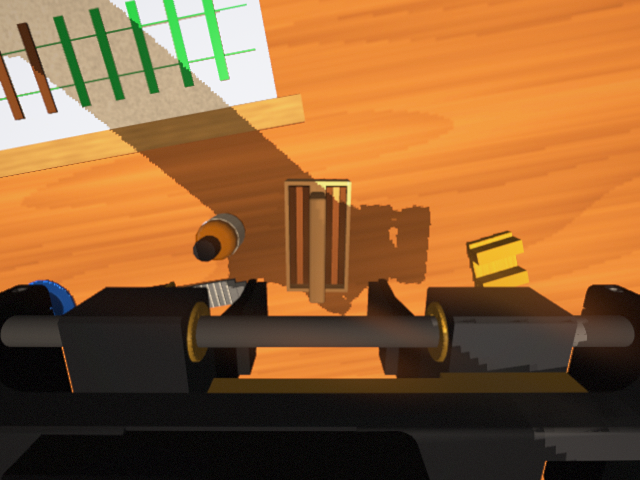

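```bash
python3 -m handwheel '[[4,0,40,0,0,0,-0.2],[4,0,75,0,0,0,-0.2],[4,0,98,0,0,0,-0.2],[4,0,106,0,0,0,-0.2],[4,0,106,0,0,0,-0.2],[4,0,106,0,0,0,1],[4,0,106,0,0,0,1],[4,0,106,0,0,0,1],[4,0,106,0,0,0,1],[4,0,106,0,0,0,1],[4,0,106,0,0,0,1]]' 55
python3 -m handwheel '[[0,0,-30,0,0,0,1],[0,0,-80,0,0,0,1],[0,0,-108,0,0,0,1],[0,0,-108,0,0,0,1],[0,0,-108,0,0,0,1]]' 55
python3 - <<'E'
from h import *
goal([*bay(0,-.15),.16],YAW+np.pi/2)
im=ctrl.get_image("wrist"); cv2.imwrite("pics/w11.png",im[:,:,::-1])
E
```

```text
time: 14.0
position: [0.3864, 0.2852, 0.0538]
tool_rot: [0.263, 3.13, -0.003]
ft_force: [-1.3, -1.3, 0.7]
grip_width: 0.135
time: 14.62
position: [0.3855, 0.2848, 0.16]
tool_rot: [-0.263, -3.129, 0.005]
ft_force: [0.5, 0.3, -2.9]
grip_width: 0.132
pos [0.3855 0.2848 0.16  ] yaw_y 1.4030587020268808 j [-0.94  0.01  0.25  1.97 -0.    1.17  0.71]
dmm [-142.  -146.     0.3] rot [-0.003 -0.002 -0.204] rows>= 3.3
```

View pics/w11.png

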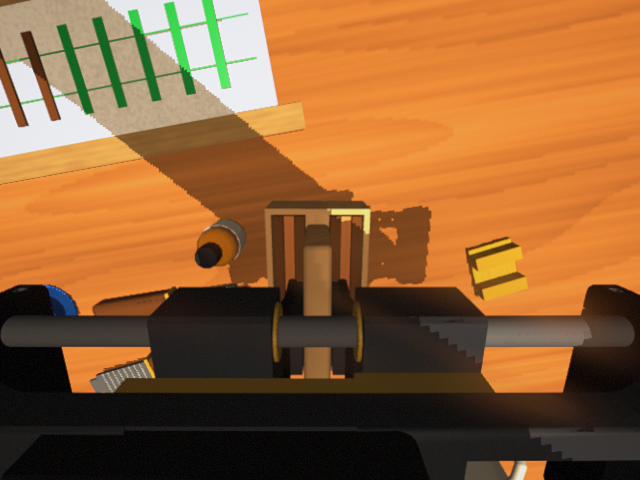

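```bash
python3 -m handwheel '[[-142,-146,0,-0.003,-0.002,-0.204,1],[-142,-146,0,-0.003,-0.002,-0.204,1],[-142,-146,0,-0.003,-0.002,-0.204,1],[-142,-146,0,-0.003,-0.002,-0.204,1],[-142,-146,40,-0.003,-0.002,-0.204,1],[-142,-146,68,-0.003,-0.002,-0.204,1],[-142,-146,68,-0.003,-0.002,-0.204,1],[-142,-146,68,-0.003,-0.002,-0.204,1],[-142,-146,68,-0.003,-0.002,-0.204,1]]' 55
python3 - <<'E'
from h import *
goal([*bay(0,-.105,.0007),.0915],YAW+np.pi/2)
im=ctrl.get_image("scene"); cv2.imwrite("pics/s12.png",cv2.resize(im[230:400,260:460,::-1],None,fx=3.6,fy=3.6))
E
```

```text
time: 15.8
position: [0.503, 0.1181, 0.0952]
tool_rot: [-0.057, 3.137, 0.003]
ft_force: [0.3, 0.4, -2.6]
grip_width: 0.137
pos [0.503  0.1181 0.0952] yaw_y 1.6072778536984877 j [-0.71  0.16  0.46  1.96 -0.08  1.03  1.4 ]
dmm [-43.1  -0.3   3.9] rot [0.002 0.005 0.   ] rows>= 0.7
```

View pics/s12.png

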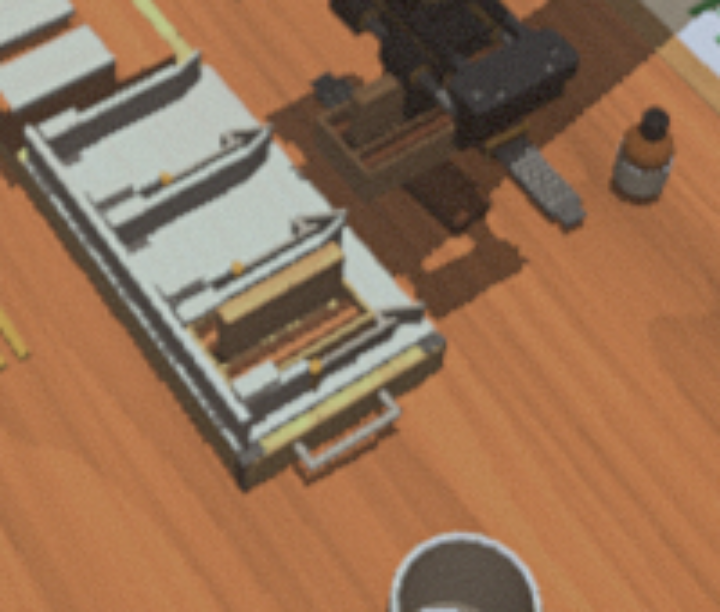

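```bash
python3 -m handwheel '[[-10,-0.3,2,0,0.004,0,1],[-22,-0.3,3,0,0.004,0,1],[-34,-0.3,3,0,0.004,0,1],[-43,-0.3,3,0,0.004,0,1],[-43,-0.3,3,0,0.004,0,1]]' 60
python3 - <<'E'
from h import *
goal([*bay(0,0,.0007),.0912],YAW+np.pi/2)
E
```

```text
time: 16.48
position: [0.5456, 0.1173, 0.091]
tool_rot: [0.054, -3.138, 0.001]
ft_force: [-2.5, -3.6, 0.6]
grip_width: 0.129
pos [0.5456 0.1173 0.091 ] yaw_y 1.6054981203079934 j [-0.67  0.26  0.47  1.86 -0.13  1.05  1.46]
dmm [-105.5    2.2   -0.5] rot [-0.001 -0.003 -0.001] rows>= 1.7
```

```bash
python3 -m handwheel '[[-12,1,0,0,0,0,1],[-24,1,0,0,0,0,1],[-36,1,0,0,0,0,1],[-48,1,0,0,0,0,1],[-60,1,0,0,0,0,1],[-70,1,0,0,0,0,1],[-80,1,0,0,0,0,1],[-90,1,0,0,0,0,1],[-98,1,0,0,0,0,1],[-103,1,0,0,0,0,1],[-106,1,0,0,0,0,1],[-106,1,0,0,0,0,1]]' 60
python3 -m handwheel '[[-2,0,0,0,0,0,1],[-3,0,0,0,0,0,1],[-5,0,0,0,0,0,1],[-5,0,0,0,0,0,1]]' 60
python3 - <<'E'
from h import *
goal([*bay(0,0,.0007),.0912],YAW+np.pi/2)
im=ctrl.get_image("scene"); cv2.imwrite("pics/s13.png",cv2.resize(im[230:400,260:460,::-1],None,fx=3.6,fy=3.6))
E
```

```text
time: 17.98
position: [0.6508, 0.1232, 0.091]
tool_rot: [0.056, -3.138, -0.001]
ft_force: [-3.3, -3.0, 1.2]
grip_width: 0.13
time: 18.48
position: [0.6511, 0.123, 0.0912]
tool_rot: [0.057, -3.128, -0.001]
ft_force: [-17.3, -4.4, 12.4]
grip_width: 0.133
pos [0.6511 0.123  0.0912] yaw_y 1.6070736901148719 j [-0.57  0.48  0.46  1.58 -0.23  1.14  1.54]
dmm [ 0.1  0.2 -0. ] rot [ 0.001 -0.013  0.   ] rows>= 0.1
```

View pics/s13.png

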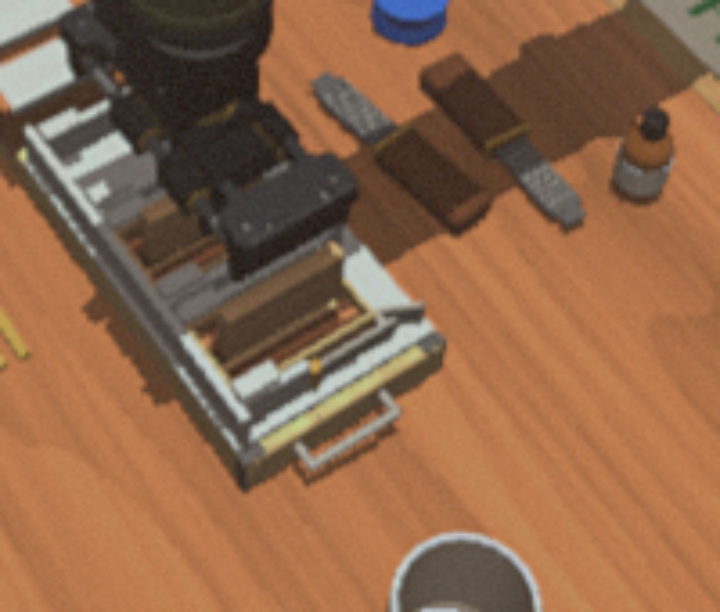

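Contact with the stop; release and lift, then look.

```bash
python3 -m handwheel '[[3,0,0,0,0,0,1],[5,0,0,0,0,0,1],[5,0,0,0,0,0,0.55],[5,0,0,0,0,0,0.55],[5,0,0,0,0,0,0.55],[5,0,0,0,0,0,0.55],[5,0,-40,0,0,0,0.55],[5,0,-80,0,0,0,0.55],[5,0,-110,0,0,0,0.55],[5,0,-110,0,0,0,0.55],[5,0,-110,0,0,0,0.55]]' 60
python3 - <<'E'
from h import *
im=ctrl.get_image("wrist"); cv2.imwrite("pics/w14.png",im[:,:,::-1])
c=np.clip(im[120:300,130:400,::-1].astype(float)*1.4,0,255).astype(np.uint8)
cv2.imwrite("pics/w14a.png",cv2.resize(c,None,fx=2.9,fy=2.9,interpolation=cv2.INTER_CUBIC))
E
```

```text
time: 19.9
position: [0.6507, 0.1238, 0.2001]
tool_rot: [0.057, -3.138, -0.002]
ft_force: [-0.8, -0.3, 0.1]
grip_width: 0.228
```

View pics/w14a.png

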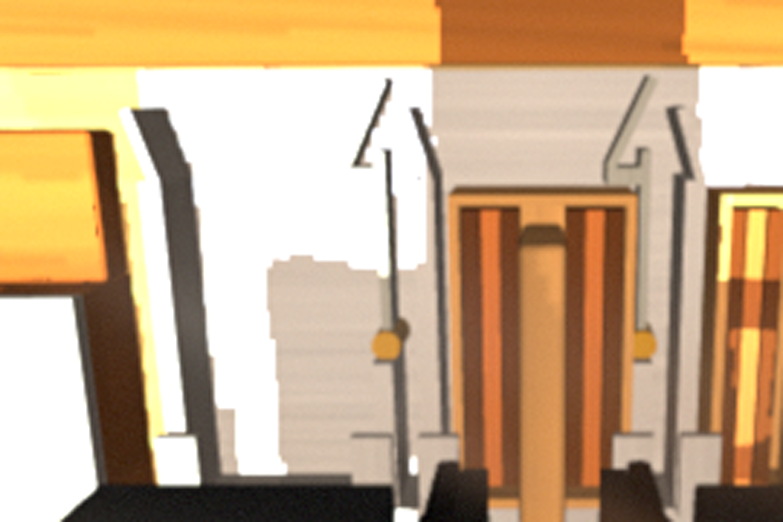

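View pics/w14.png

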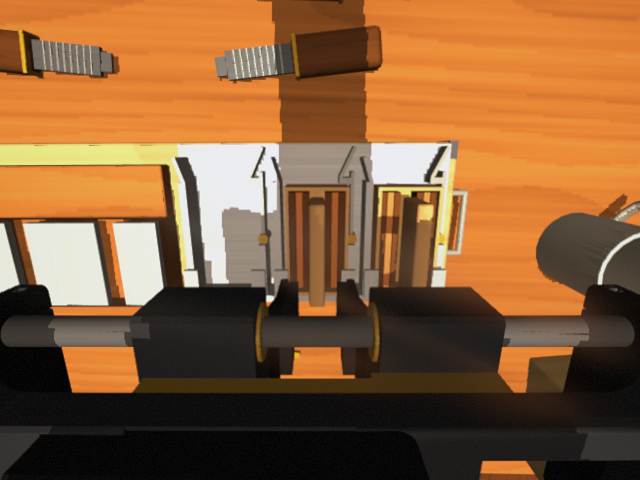

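Run:
```python
from h import *
goal([.493,.1226,.15],.12)
```

```text
pos [0.6504 0.1238 0.1995] yaw_y 1.6071012886011888 j [-0.59  0.39  0.48  1.48 -0.18  1.32  1.51]
dmm [157.1   4.5  50.1] rot [-0.002 -0.004  1.487] rows>= 8.0
```

```bash
python3 -m handwheel '[[60,2,-20,0,0,0.18,0.5],[120,4,-20,0,0,0.36,-0.3],[157,4.5,0,0,0,0.55,-0.3],[157,4.5,30,0,0,0.73,-0.3],[157,4.5,50,0,0,0.92,-0.3],[157,4.5,50,0,0,1.1,-0.3],[157,4.5,50,0,0,1.29,-0.3],[157,4.5,50,-0.001,-0.002,1.487,-0.3],[157,4.5,50,-0.001,-0.002,1.487,-0.3],[157,4.5,50,-0.001,-0.002,1.487,-0.3],[157,4.5,50,-0.001,-0.002,1.487,-0.3]]' 20
python3 - <<'E'
from h import *
import pickle
goal([.493,.1226,.15],.12)
cm=ctrl.camera_model("wrist");pickle.dump(cm,open("w15.pkl","wb"))
im=ctrl.get_image("wrist"); cv2.imwrite("pics/w15.png",im[:,:,::-1])
E
```

```text
time: 21.32
position: [0.4938, 0.1226, 0.151]
tool_rot: [-2.082, -2.352, -0.001]
ft_force: [-0.4, 0.1, -0.7]
grip_width: 0.65
pos [0.4938 0.1226 0.151 ] yaw_y 0.12177182996762487 j [-0.83  0.08  0.57  1.92 -0.05  1.15 -0.13]
dmm [ 0.1 -0.8  1. ] rot [ 0.    -0.001  0.002] rows>= 0.0
```

View pics/w15.png

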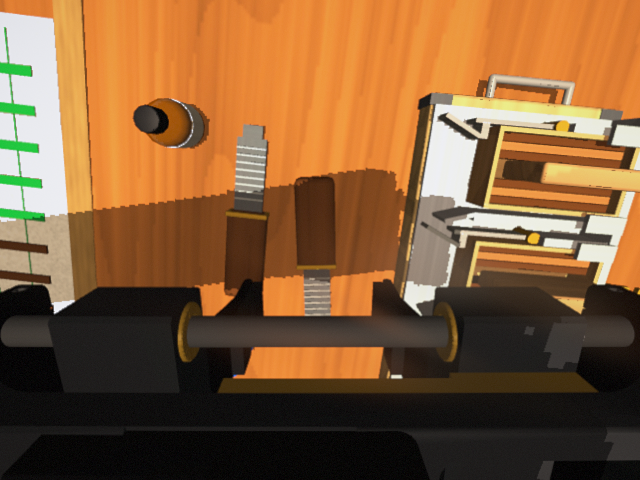

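Run:
```python
from h import *
import pickle
cm=pickle.load(open("w15.pkl","rb"))
f,r=pt(cm,317,267,.018),pt(cm,315,179,.018)
d=(f-r)/np.linalg.norm(f-r); print(f,r,np.linalg.norm(f-r),np.arctan2(d[1],d[0]))
g=f-.025*d; goal([g[0],g[1],.0175],np.arctan2(d[1],d[0])+np.pi/2)
# other files too
f2,r2=pt(cm,247,214,.018),pt(cm,244,290,.018);print("file2",f2,r2,np.linalg.norm(f2-r2))
```

```text
[0.4967 0.0993 0.018 ] [0.4858 0.1743 0.018 ] 0.07576099849412071 -1.4268698426467825
pos [0.4939 0.1225 0.1511] yaw_y 0.12131495202704155 j [-0.83  0.08  0.57  1.92 -0.05  1.15 -0.13]
dmm [  1.5  -0.7 133.6] rot [ 0.    -0.001 -0.023] rows>= 2.1
file2 [0.4328 0.1387 0.018 ] [0.4347 0.0699 0.018 ] 0.06887418946667576
```

```bash
python3 -m handwheel '[[1.5,-0.7,45,0,0,-0.023,0],[1.5,-0.7,85,0,0,-0.023,0],[1.5,-0.7,110,0,0,-0.023,0],[1.5,-0.7,124,0,0,-0.023,0],[1.5,-0.7,130,0,0,-0.023,0],[1.5,-0.7,132,0,0,-0.023,0],[1.5,-0.7,132,0,0,-0.023,0]]' 30
python3 - <<'E'
from h import *
goal([.4932,.123,.0175],.144)
E
```

```text
time: 22.25
position: [0.4938, 0.1243, 0.0199]
tool_rot: [2.057, 2.374, 0.004]
ft_force: [0.4, 0.3, -0.1]
grip_width: 0.498
pos [0.4938 0.1243 0.0199] yaw_y 0.14310755246351745 j [-0.79  0.27  0.55  2.04 -0.18  0.88  0.  ]
dmm [-1.2 -0.8  2.4] rot [ 0.002 -0.001 -0.001] rows>= 0.0
```

```bash
python3 -m handwheel '[[0,-0.5,2,0,0,0,0],[0,-0.5,2,0,0,0,1],[0,-0.5,2,0,0,0,1],[0,-0.5,2,0,0,0,1],[0,-0.5,2,0,0,0,1],[0,-0.5,2,0,0,0,1]]' 50
python3 - <<'E'
from h import *
print(ctrl.get_state()["grip_width"]*87)
goal([.4932,.123,.14],YAW+np.pi/2)
E
```

```text
time: 23.0
position: [0.4928, 0.1241, 0.0174]
tool_rot: [-2.057, -2.374, -0.002]
ft_force: [-0.1, -0.1, 3.6]
grip_width: 0.384
33.373429919463206
pos [0.4928 0.1241 0.0174] yaw_y 0.14302840463044286 j [-0.79  0.27  0.55  2.04 -0.19  0.87  0.  ]
dmm [  -1.1    0.3 -122.6] rot [ 0.001 -0.    -1.464] rows>= 7.8
```

```bash
python3 -m handwheel '[[0,0,-30,0,0,0,1],[0,0,-80,0,0,-0.1,1],[0,0,-123,0,0,-0.28,1],[0,0,-160,0,0,-0.46,1],[0,0,-200,0,0,-0.65,1],[0,0,-232,0,0,-0.83,1],[0,0,-232,0,0,-1.01,1],[0,0,-232,0,0,-1.2,1],[0,0,-232,0,0,-1.38,1],[0,0,-232,0,0,-1.464,1],[0,0,-232,0,0,-1.464,1]]' 50
python3 - <<'E'
from h import *
goal([.59,-.09,.25],YAW+np.pi/2)
E
```

```text
time: 24.38
position: [0.4923, 0.1237, 0.2487]
tool_rot: [0.055, -3.141, -0.001]
ft_force: [-0.1, -0.4, -2.1]
grip_width: 0.384
pos [0.4923 0.1237 0.2487] yaw_y 1.605851221060149 j [-0.82 -0.    0.53  1.8   0.    1.35  1.31]
dmm [ -90.1 -217.    -1.4] rot [ 0.    -0.    -0.001] rows>= 3.8
```

```bash
python3 -m handwheel '[[-90,-217,-1,0,0,0,1],[-90,-217,-1,0,0,0,1],[-90,-217,-1,0,0,0,1],[-90,-217,-1,0,0,0,1],[-90,-217,-1,0,0,0,1],[-90,-217,-1,0,0,0,1],[-90,-217,-1,0,0,0,1],[-90,-217,-1,0,0,0,1]]' 50
python3 - <<'E'
from h import *
import pickle
goal([.59,-.09,.25],YAW+np.pi/2)
cm=ctrl.camera_model("wrist");pickle.dump(cm,open("w16.pkl","wb"))
im=ctrl.get_image("wrist"); cv2.imwrite("pics/w16.png",im[:,:,::-1])
im=ctrl.get_image("scene"); cv2.imwrite("pics/s16.png",im[:,:,::-1])
E
```

```text
time: 25.38
position: [0.5903, -0.0882, 0.2502]
tool_rot: [-0.06, 3.14, 0.003]
ft_force: [0.2, 0.5, -1.5]
grip_width: 0.388
pos [ 0.5903 -0.0882  0.2502] yaw_y 1.60916670364627 j [-0.52  0.24  0.74  1.59 -0.17  1.37  1.85]
dmm [ 0.4 -1.8  0.2] rot [0.002 0.001 0.002] rows>= 0.0
```

View pics/w16.png

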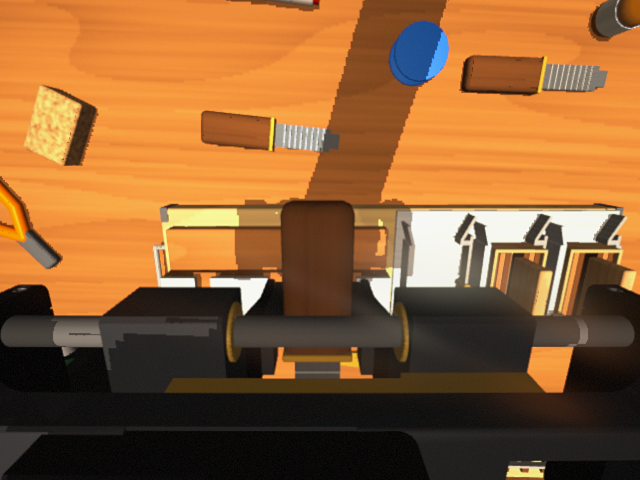

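View pics/s16.png

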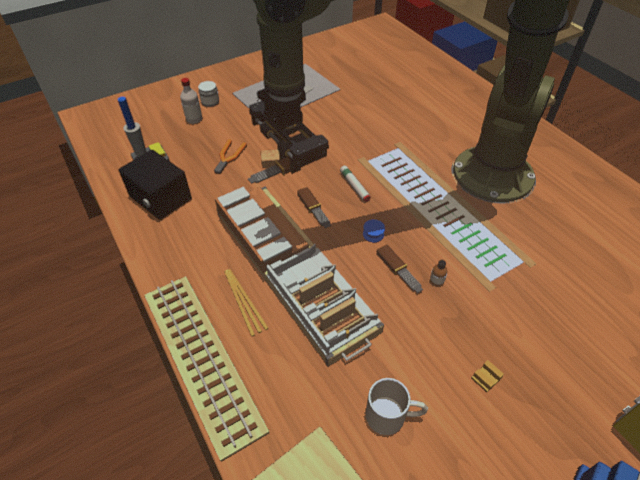

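```bash
python3 -m handwheel '[[-75,0,0,0,0,0,1],[-75,0,0,0,0,0,1],[-75,0,0,0,0,0,1],[-75,0,0,0,0,0,1]]' 50
python3 - <<'E'
from h import *
import pickle
goal([.62,-.09,.25],YAW+np.pi/2)
cm=ctrl.camera_model("wrist");pickle.dump(cm,open("w17.pkl","wb"))
im=ctrl.get_image("wrist"); cv2.imwrite("pics/w17.png",im[:,:,::-1])
c=np.clip(im[120:290,150:450,::-1].astype(float)*1,0,255).astype(np.uint8)
cv2.imwrite("pics/w17a.png",cv2.resize(c,None,fx=2.6,fy=2.6,interpolation=cv2.INTER_CUBIC))
E
```

```text
time: 25.98
position: [0.6645, -0.0878, 0.2509]
tool_rot: [-0.055, 3.14, 0.001]
ft_force: [0.4, -0.6, -1.2]
grip_width: 0.389
pos [ 0.6645 -0.0878  0.2509] yaw_y 1.6060539488145364 j [-0.44  0.42  0.73  1.4  -0.28  1.43  1.9 ]
dmm [44.6 -0.7  0.9] rot [ 0.001  0.001 -0.001] rows>= 0.7
```

View pics/w17a.png

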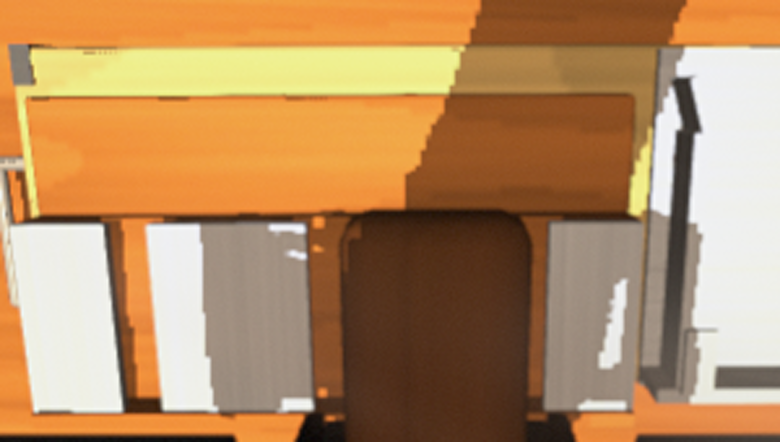

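Run:
```python
from h import *
import pickle
cm=pickle.load(open("w17.pkl","rb"))
A=lambda x,y,z:pt(cm,150+(x+.5)/2.6-.5,120+(y+.5)/2.6-.5,z)
for p in((12,224),(104,224),(147,222),(306,222),(550,219),(641,217),(122,408),(160,408),(312,405),(545,409),(632,408)): print(p,A(*p,.074))
```

```text
(12, 224) [ 0.6472 -0.2448  0.074 ]
(104, 224) [ 0.646  -0.2106  0.074 ]
(147, 222) [ 0.6447 -0.1947  0.074 ]
(306, 222) [ 0.6426 -0.1358  0.074 ]
(550, 219) [ 0.6383 -0.0457  0.074 ]
(641, 217) [ 0.6363 -0.0121  0.074 ]
(122, 408) [ 0.7186 -0.2084  0.074 ]
(160, 408) [ 0.7181 -0.1934  0.074 ]
(312, 405) [ 0.7147 -0.1337  0.074 ]
(545, 409) [ 0.7131 -0.0423  0.074 ]
(632, 408) [ 0.7115 -0.0081  0.074 ]
```

```bash
cat >> h.py <<'E'
def slot(k,x,y=0):  # k=1 left,0 mid,-1 right
    c,s=np.cos(YAW),np.sin(YAW); y=y+.0747*k
    return np.array([.6423+c*x-s*y,-.128+s*x+c*y])
E
python3 - <<'E'
from h import *
print(slot(1,0),slot(-1,0))
goal([*slot(1,-.110),.15],YAW+np.pi/2)
E
```

```text
[ 0.6396 -0.0533] [ 0.645  -0.2027]
pos [ 0.6645 -0.0877  0.2512] yaw_y 1.6059698835836818 j [-0.44  0.42  0.73  1.4  -0.28  1.43  1.9 ]
dmm [133.8  35.  101. ] rot [ 0.001  0.001 -0.001] rows>= 2.7
```

```bash
python3 -m handwheel '[[60,17,20,0,0,0,1],[110,30,40,0,0,0,1],[134,35,75,0,0,0,1],[134,35,110,0,0,0,1],[134,35,140,0,0,0,1],[134,35,165,0,0,0,1],[134,35,181,0,0,0,1],[134,35,181,0,0,0,1],[134,35,181,0,0,0,1]]' 50
python3 - <<'E'
from h import *
goal([*slot(1,-.110),.0704],YAW+np.pi/2)
im=ctrl.get_image("scene"); cv2.imwrite("pics/s18.png",cv2.resize(im[140:320,200:420,::-1],None,fx=3.2,fy=3.2))
im=ctrl.get_image("wrist"); cv2.imwrite("pics/w18.png",im[:,:,::-1])
E
```

```text
time: 27.15
position: [0.531, -0.0569, 0.0702]
tool_rot: [-0.057, 3.139, 0.002]
ft_force: [0.2, -0.9, -1.2]
grip_width: 0.39
pos [ 0.531  -0.0569  0.0702] yaw_y 1.6068317957872607 j [-0.59  0.27  0.73  1.95 -0.22  1.    1.85]
dmm [ 1.3 -0.4 -0.2] rot [0.001 0.002 0.   ] rows>= 0.0
```

View pics/s18.png

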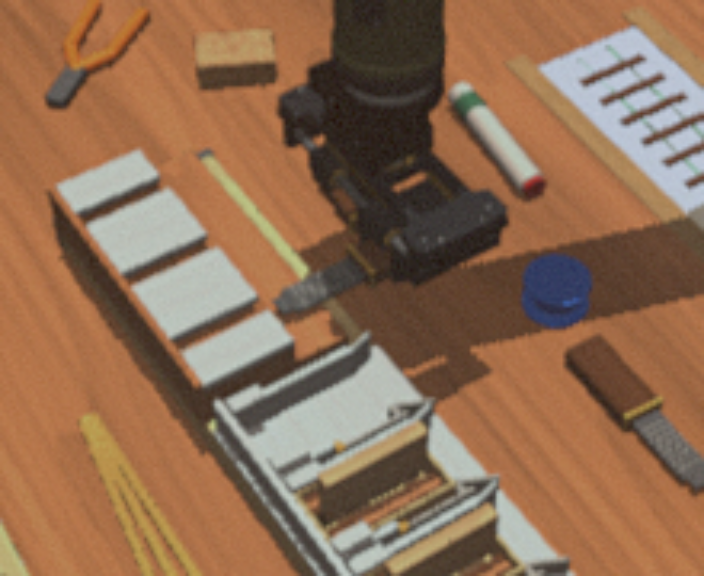

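View pics/w18.png

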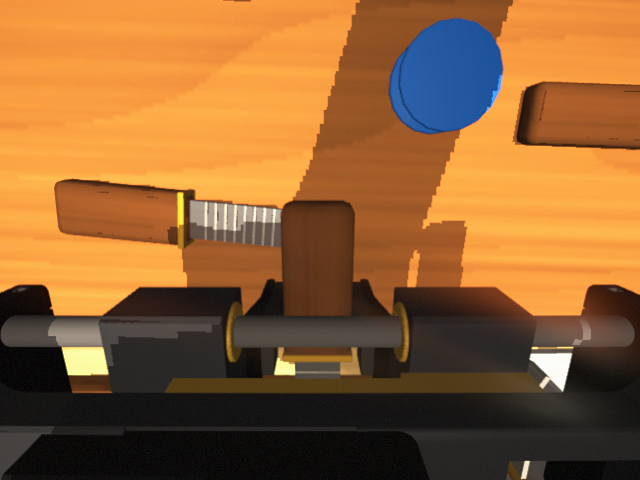

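```bash
python3 -m handwheel '[[-8,-0.4,0,0,0,0,1],[-16,-0.4,0,0,0,0,1],[-24,-0.4,0,0,0,0,1],[-32,-0.4,0,0,0,0,1],[-40,-0.4,0,0,0,0,1],[-40,-0.4,0,0,0,0,1]]' 50
python3 - <<'E'
from h import *
goal([*slot(1,-.025),.0704],YAW+np.pi/2)
im=ctrl.get_image("scene"); cv2.imwrite("pics/s19.png",cv2.resize(im[140:320,200:420,::-1],None,fx=3.2,fy=3.2))
E
```

```text
time: 28.0
position: [0.5708, -0.0558, 0.069]
tool_rot: [-0.057, 3.141, 0.0]
ft_force: [-0.7, 0.3, -2.4]
grip_width: 0.386
pos [ 0.5708 -0.0558  0.069 ] yaw_y 1.6072046725462934 j [-0.55  0.36  0.71  1.85 -0.27  1.03  1.88]
dmm [-43.8  -0.1  -1.4] rot [0.    0.001 0.   ] rows>= 0.7
```

View pics/s19.png

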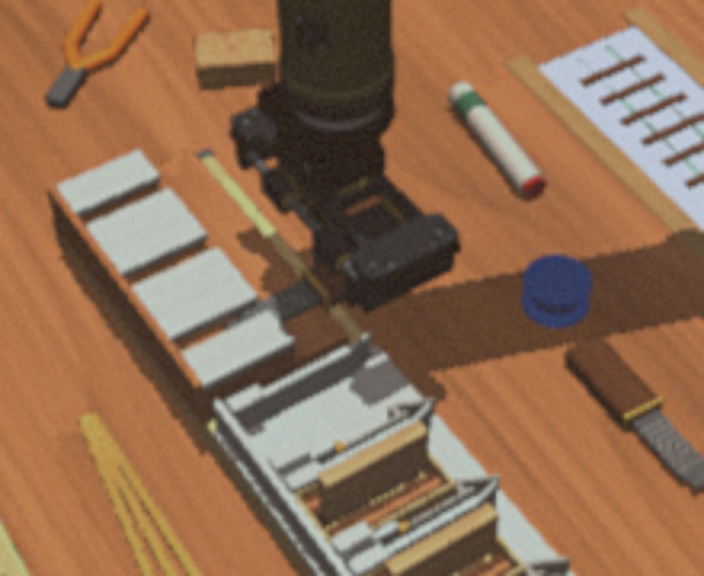

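Blade is in the slot. Continue to contact.

```bash
python3 -m handwheel '[[-8,0,-1,0,0,0,1],[-16,0,-1,0,0,0,1],[-24,0,-1,0,0,0,1],[-32,0,-1,0,0,0,1],[-38,0,-1,0,0,0,1],[-42,0,-1,0,0,0,1],[-45,0,-1,0,0,0,1],[-47,0,-1,0,0,0,1],[-47,0,-1,0,0,0,1]]' 50
python3 - <<'E'
from h import *
goal([*slot(1,-.025),.0704],YAW+np.pi/2)
im=ctrl.get_image("scene"); cv2.imwrite("pics/s20.png",cv2.resize(im[140:320,200:420,::-1],None,fx=3.2,fy=3.2))
E
```

```text
time: 29.18
position: [0.6118, -0.0544, 0.0686]
tool_rot: [0.056, -3.13, -0.003]
ft_force: [-11.9, 0.2, 3.5]
grip_width: 0.384
pos [ 0.6118 -0.0544  0.0686] yaw_y 1.6065230216044573 j [-0.5   0.46  0.69  1.74 -0.32  1.08  1.9 ]
dmm [-2.8  0.1 -1.8] rot [ 0.002 -0.012 -0.   ] rows>= 0.1
```

View pics/s20.png

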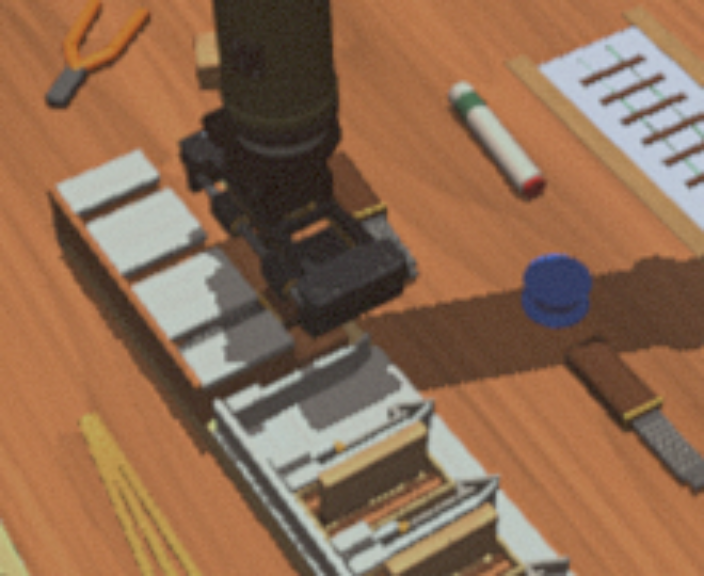

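```bash
python3 -m handwheel '[[2,0,0,0,0,0,1],[3,0,0,0,0,0,1],[3,0,0,0,0,0,-0.1],[3,0,0,0,0,0,-0.1],[3,0,0,0,0,0,-0.1],[3,0,-40,0,0,0,-0.1],[3,0,-80,0,0,0,-0.1],[3,0,-120,0,0,0,-0.1],[3,0,-150,0,0,0,-0.1],[3,0,-150,0,0,0,-0.1],[3,0,-150,0,0,0,-0.1]]' 50
python3 - <<'E'
from h import *
import pickle
cm=ctrl.camera_model("wrist");pickle.dump(cm,open("w21.pkl","wb"))
im=ctrl.get_image("wrist"); cv2.imwrite("pics/w21.png",im[:,:,::-1])
im=ctrl.get_image("top"); cv2.imwrite("pics/t21.png",cv2.resize(im[170:350,140:420,::-1],None,fx=2.8,fy=2.8))
# file 3 pick
goal([.4986+.0005,-.1764+.015,.15],1.52-np.pi/2)
E
```

```text
time: 30.6
position: [0.6139, -0.054, 0.2195]
tool_rot: [-0.057, 3.141, 0.002]
ft_force: [-0.4, -0.1, 0.1]
grip_width: 0.55
pos [ 0.6135 -0.054   0.2187] yaw_y 1.6071296792866339 j [-0.56  0.31  0.75  1.59 -0.22  1.33  1.82]
dmm [ 118.1 -103.2   68.8] rot [ 0.002 -0.001 -1.484] rows>= 7.9
```

View pics/w21.png

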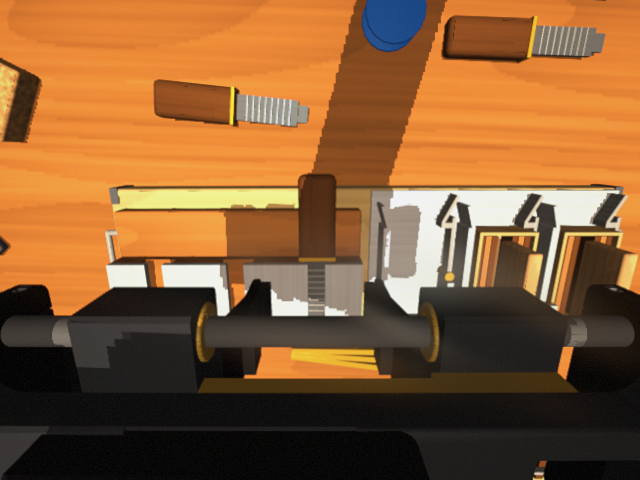

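View pics/t21.png

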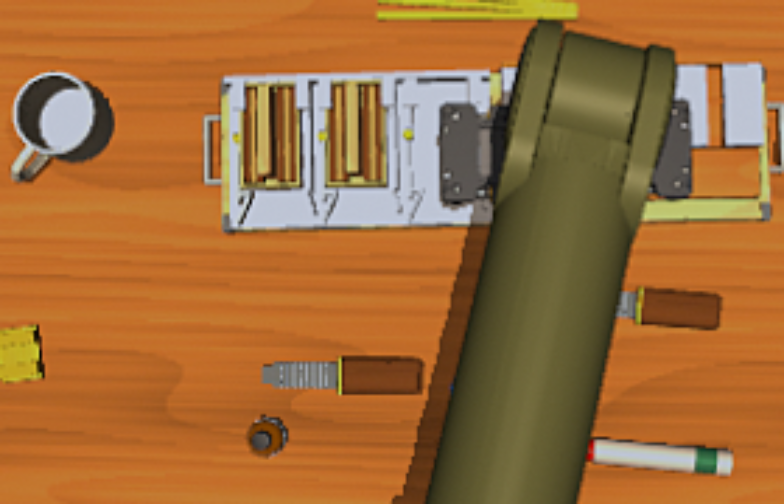

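```bash
python3 -m handwheel '[[60,-50,0,0,0,0.18,-0.1],[110,-95,0,0,0,0.36,-0.1],[118,-103,20,0,0,0.55,-0.1],[118,-103,45,0,0,0.73,-0.1],[118,-103,69,0,0,0.92,-0.1],[118,-103,69,0,0,1.1,-0.1],[118,-103,69,0,0,1.29,-0.1],[118,-103,69,0,0,1.47,-0.1],[118,-103,69,0,0,1.657,-0.1],[118,-103,69,0,0,1.657,-0.1],[118,-103,69,0,0,1.657,-0.1]]' 50
python3 - <<'E'
from h import *
import pickle
goal([.4991,-.1614,.15],1.52-np.pi/2)
cm=ctrl.camera_model("wrist");pickle.dump(cm,open("w22.pkl","wb"))
im=ctrl.get_image("wrist"); cv2.imwrite("pics/w22.png",im[:,:,::-1])
E
```

```text
time: 32.08
position: [0.4996, -0.1613, 0.1505]
tool_rot: [-2.272, -2.168, -0.0]
ft_force: [-0.2, 0.5, -0.1]
grip_width: 0.548
pos [ 0.4996 -0.1613  0.1505] yaw_y -0.04681504960408442 j [-0.67  0.18  1.02  1.9  -0.16  1.16  0.37]
dmm [-0.2 -0.5  0.5] rot [-0.    -0.001  0.004] rows>= 0.0
```

View pics/w22.png

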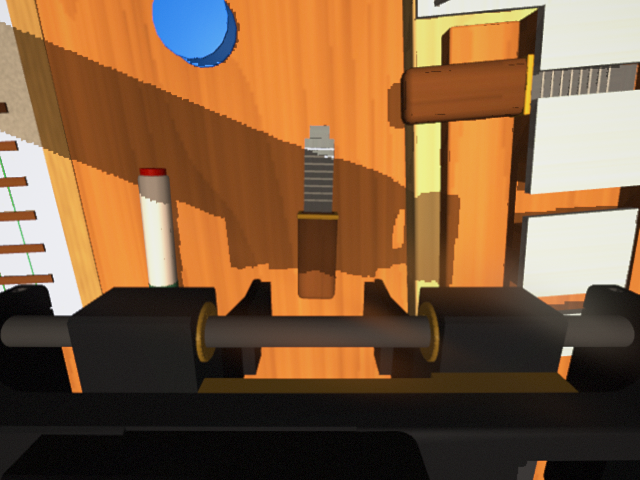

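Run:
```python
from h import *
import pickle
cm=pickle.load(open("w22.pkl","rb"))
f,r=pt(cm,318.5,215.5,.018),pt(cm,316.5,297,.018)
d=(f-r)/np.linalg.norm(f-r); print(f,r,np.linalg.norm(f-r),np.arctan2(d[1],d[0]))
print(pt(cm,319,126,.009))
g=f-.025*d; goal([g[0],g[1],.0175],np.arctan2(d[1],d[0])-np.pi/2)
```

```text
[ 0.5018 -0.139   0.018 ] [ 0.4967 -0.2128  0.018 ] 0.07395147458165333 1.501635449349408
[ 0.5054 -0.0676  0.009 ]
pos [ 0.4997 -0.1613  0.1507] yaw_y -0.04749129211226082 j [-0.67  0.18  1.02  1.9  -0.16  1.16  0.37]
dmm [ -2.7   0.5 133.2] rot [-0.    -0.001  0.022] rows>= 2.1
```

```bash
python3 -m handwheel '[[-2.7,0.5,45,0,0,0.022,-0.1],[-2.7,0.5,85,0,0,0.022,-0.1],[-2.7,0.5,110,0,0,0.022,-0.1],[-2.7,0.5,124,0,0,0.022,-0.1],[-2.7,0.5,130,0,0,0.022,-0.1],[-2.7,0.5,132,0,0,0.022,-0.1],[-2.7,0.5,132,0,0,0.022,-0.1]]' 30
python3 - <<'E'
from h import *
goal([.5001,-.1639,.0175],-.069)
E
```

```text
time: 33.0
position: [0.501, -0.1641, 0.0197]
tool_rot: [2.299, 2.14, 0.003]
ft_force: [0.9, 0.4, 0.1]
grip_width: 0.552
pos [ 0.501  -0.1641  0.0197] yaw_y -0.071711883721799 j [-0.52  0.4   0.92  2.   -0.4   0.92  0.53]
dmm [ 0.1 -0.9  2.2] rot [ 0.002 -0.001 -0.003] rows>= 0.0
```

```bash
python3 -m handwheel '[[0,-0.5,2,0,0,0,-0.1],[0,-0.5,2,0,0,0,1],[0,-0.5,2,0,0,0,1],[0,-0.5,2,0,0,0,1],[0,-0.5,2,0,0,0,1],[0,-0.5,2,0,0,0,1],[0,-0.5,-30,0,0,0,1],[0,-0.5,-80,0,0,0,1],[0,-0.5,-130,0,0,0,1],[0,-0.5,-130,0,0,0,1],[0,-0.5,-130,0,0,0,1]]' 50
python3 - <<'E'
from h import *
goal([*slot(-1,-.110),.15],YAW-np.pi/2)
M=R.from_rotvec(ctrl.get_state()["tool_rot"]).as_matrix()
im=ctrl.get_image("wrist"); cv2.imwrite("pics/w23.png",im[:,:,::-1])
E
```

```text
time: 34.38
position: [0.4993, -0.1636, 0.1482]
tool_rot: [-2.299, -2.139, -0.001]
ft_force: [-0.2, 0.8, -2.3]
grip_width: 0.384
pos [ 0.4993 -0.1636  0.1482] yaw_y -0.07167246038346807 j [-0.68  0.19  1.05  1.9  -0.18  1.15  0.36]
dmm [-40.4  38.7  -1.8] rot [-0.002 -0.001  1.463] rows>= 7.8
```

View pics/w23.png

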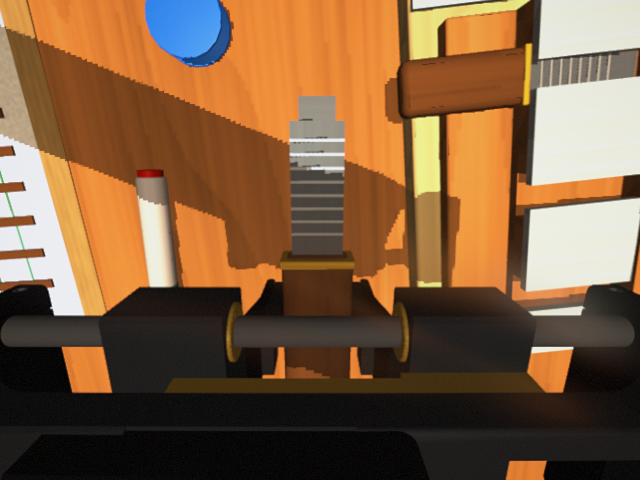

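```bash
python3 -m handwheel '[[-5,5,-2,0,0,0.18,1],[-10,10,-2,0,0,0.36,1],[-15,15,-2,0,0,0.55,1],[-20,20,-2,0,0,0.73,1],[-25,25,-2,0,0,0.92,1],[-30,30,-2,0,0,1.1,1],[-40,39,-2,0,0,1.29,1],[-40,39,-2,-0.001,-0.001,1.463,1],[-40,39,-2,-0.001,-0.001,1.463,1],[-40,39,-2,-0.001,-0.001,1.463,1],[-40,39,-2,-0.001,-0.001,1.463,1]]' 50
python3 - <<'E'
from h import *
goal([*slot(-1,-.110),.0704],YAW-np.pi/2)
im=ctrl.get_image("wrist"); cv2.imwrite("pics/w24.png",im[:,:,::-1])
import pickle; pickle.dump(ctrl.camera_model("wrist"),open("w24.pkl","wb"))
E
```

```text
time: 35.8
position: [0.5356, -0.2065, 0.1506]
tool_rot: [3.141, 0.059, -0.0]
ft_force: [0.4, 0.2, 0.1]
grip_width: 0.388
pos [ 0.5356 -0.2065  0.1506] yaw_y -1.533291323992606 j [-0.64  0.43  1.2   1.78 -0.42  1.22 -0.86]
dmm [-0.6  0.  80.2] rot [0.    0.    0.002] rows>= 1.3
```

View pics/w24.png

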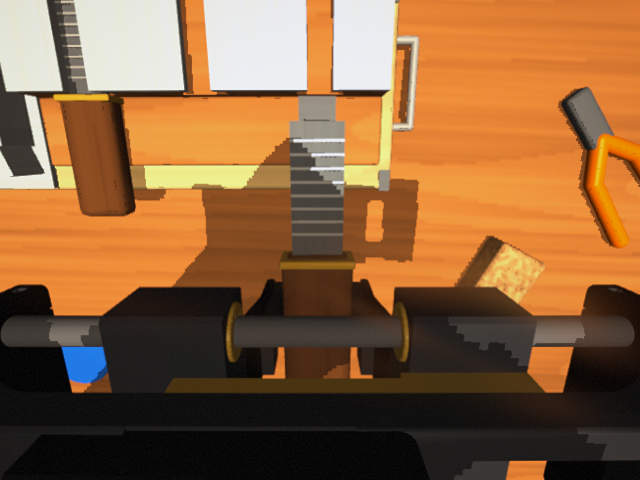

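```bash
python3 -m handwheel '[[0,0,20,0,0,0,1],[0,0,40,0,0,0,1],[0,0,60,0,0,0,1],[0,0,74,0,0,0,1],[0,0,80,0,0,0,1],[0,0,80,0,0,0,1],[0,0,80,0,0,0,1]]' 50
python3 - <<'E'
from h import *
goal([*slot(-1,-.110),.0704],YAW-np.pi/2)
im=ctrl.get_image("wrist"); cv2.imwrite("pics/w25.png",im[:,:,::-1])
E
```

```text
time: 36.72
position: [0.5364, -0.2071, 0.0716]
tool_rot: [3.14, 0.056, 0.003]
ft_force: [-0.3, -0.6, -1.5]
grip_width: 0.384
pos [ 0.5364 -0.2071  0.0716] yaw_y -1.535044206592189 j [-0.56  0.52  1.11  1.86 -0.52  1.09 -0.79]
dmm [-1.3 -0.6  1.2] rot [ 0.001 -0.002 -0.   ] rows>= 0.0
```

View pics/w25.png

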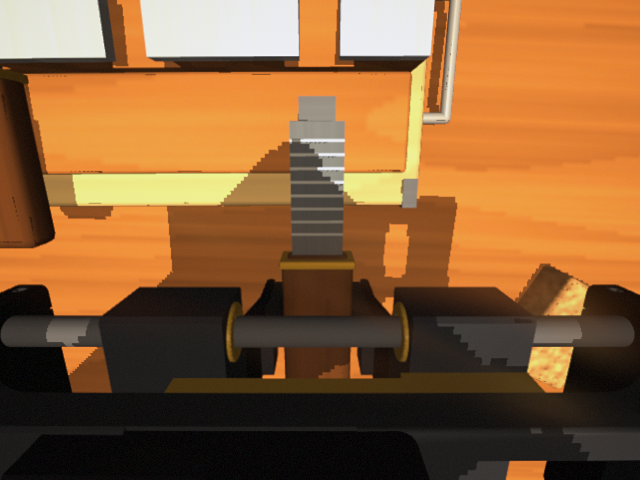

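```bash
python3 -m handwheel '[[8,0,0,0,0,0,1],[16,0,0,0,0,0,1],[24,0,0,0,0,0,1],[32,0,0,0,0,0,1],[40,0,0,0,0,0,1],[40,0,0,0,0,0,1]]' 50
python3 - <<'E'
from h import *
goal([*slot(-1,-.025),.0700],YAW-np.pi/2)
im=ctrl.get_image("wrist"); cv2.imwrite("pics/w26.png",im[:,:,::-1])
E
```

```text
time: 37.52
position: [0.5765, -0.2053, 0.0709]
tool_rot: [3.14, 0.057, 0.001]
ft_force: [-0.4, 0.6, -0.6]
grip_width: 0.382
pos [ 0.5765 -0.2053  0.0709] yaw_y -1.5343223498499945 j [-0.51  0.59  1.06  1.76 -0.56  1.13 -0.81]
dmm [43.5 -0.2  0.9] rot [ 0.001 -0.     0.   ] rows>= 0.7
```

View pics/w26.png

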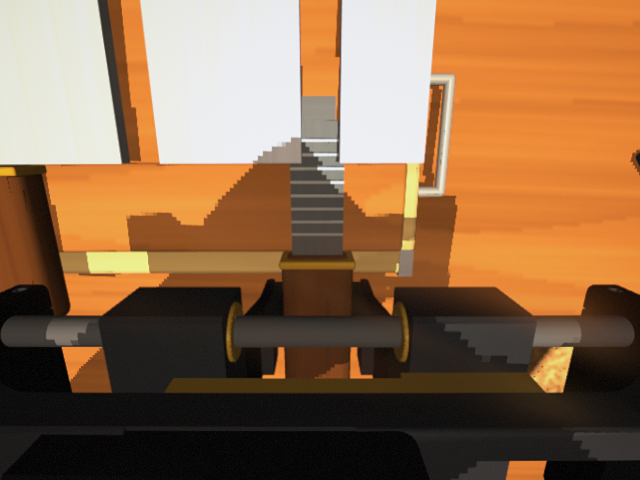

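```bash
python3 -m handwheel '[[8,0,0,0,0,0,1],[16,0,0,0,0,0,1],[24,0,0,0,0,0,1],[32,0,0,0,0,0,1],[38,0,0,0,0,0,1],[42,0,0,0,0,0,1],[45,0,0,0,0,0,1],[47,0,0,0,0,0,1],[47,0,0,0,0,0,1]]' 50
python3 - <<'E'
from h import *
goal([*slot(-1,-.025),.0704],YAW-np.pi/2)
im=ctrl.get_image("wrist"); cv2.imwrite("pics/w27.png",im[:,:,::-1])
E
```

```text
time: 38.7
position: [0.6195, -0.2041, 0.0704]
tool_rot: [-3.14, -0.054, 0.01]
ft_force: [-6.8, 1.2, 1.7]
grip_width: 0.387
pos [ 0.6195 -0.2041  0.0704] yaw_y -1.5361805588613218 j [-0.45  0.66  1.01  1.65 -0.6   1.18 -0.83]
dmm [ 0.5 -0.5 -0. ] rot [-0.001  0.006 -0.001] rows>= 0.0
```

View pics/w27.png

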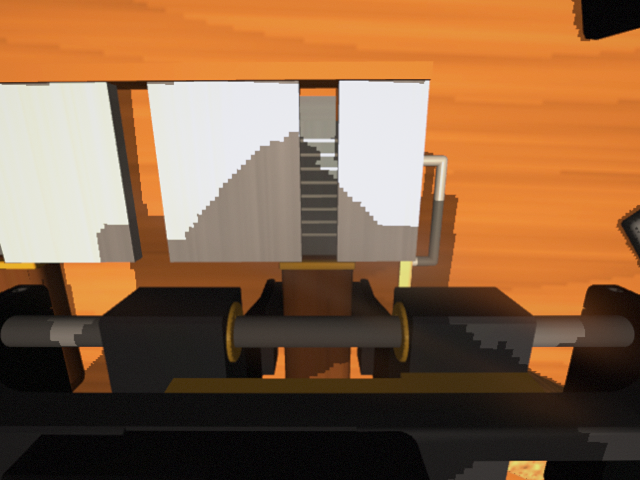

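```bash
python3 -m handwheel '[[3,0,0,0,0,0,1],[3,0,0,0,0,0,1],[-2,0,0,0,0,0,1],[-2,0,0,0,0,0,-0.1],[-2,0,0,0,0,0,-0.1],[-2,0,0,0,0,0,-0.1],[-2,0,-40,0,0,0,-0.1],[-2,0,-80,0,0,0,-0.1],[-2,0,-120,0,0,0,-0.1],[-2,0,-120,0,0,0,-0.1],[-2,0,-120,0,0,0,-0.1]]' 50
python3 - <<'E'
from h import *
im=ctrl.get_image("wrist"); cv2.imwrite("pics/w28.png",im[:,:,::-1])
im=ctrl.get_image("top"); cv2.imwrite("pics/t28.png",cv2.resize(im[170:350,140:420,::-1],None,fx=2.8,fy=2.8))
goal([.4325,.0998+.015,.15],0)
E
```

```text
time: 40.12
position: [0.6208, -0.2034, 0.1906]
tool_rot: [3.141, 0.057, 0.0]
ft_force: [0.1, 0.5, -0.7]
grip_width: 0.55
pos [ 0.6203 -0.2031  0.1896] yaw_y -1.5347523820741493 j [-0.5   0.56  1.1   1.54 -0.5   1.36 -0.89]
dmm [-176.1 -324.5   40. ] rot [-0.001  0.001 -1.535] rows>= 8.2
```

View pics/w28.png

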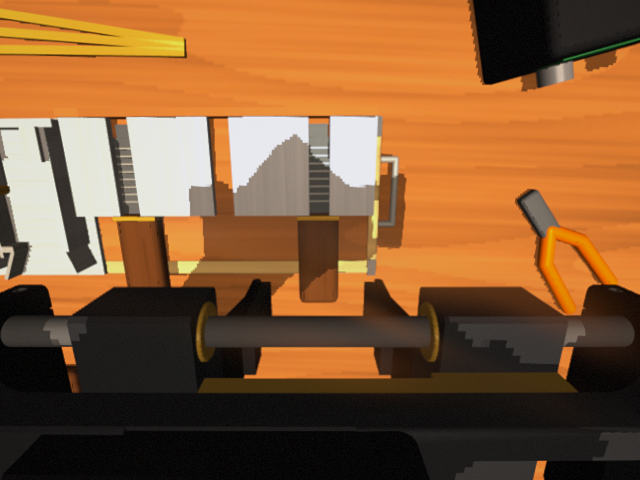

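View pics/t28.png

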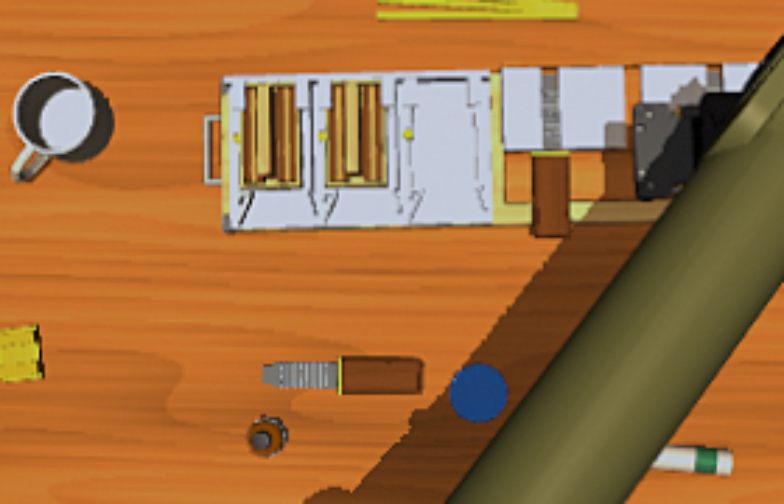

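```bash
python3 -m handwheel '[[-40,-40,-20,0,0,-0.1,-0.1],[-80,-80,-20,0,0,-0.28,-0.1],[-110,-130,-20,0,0,-0.46,-0.1],[-140,-180,-20,0,0,-0.65,-0.1],[-160,-230,-10,0,0,-0.83,-0.1],[-176,-280,10,0,0,-1.01,-0.1],[-176,-324,30,0,0,-1.2,-0.1],[-176,-324,40,0,0,-1.38,-0.1],[-176,-324,40,0,0,-1.535,-0.1],[-176,-324,40,0,0,-1.535,-0.1],[-176,-324,40,0,0,-1.535,-0.1],[-176,-324,40,0,0,-1.535,-0.1]]' 50
python3 - <<'E'
from h import *
import pickle
goal([.4325,.1148,.15],0)
cm=ctrl.camera_model("wrist");pickle.dump(cm,open("w29.pkl","wb"))
im=ctrl.get_image("wrist"); cv2.imwrite("pics/w29.png",im[:,:,::-1])
E
```

```text
time: 41.72
position: [0.4333, 0.1136, 0.1508]
tool_rot: [2.223, 2.219, 0.0]
ft_force: [0.4, -1.0, -0.2]
grip_width: 0.551
pos [0.4333 0.1136 0.1508] yaw_y -0.001720467342281509 j [-1.41 -0.16  1.04  2.07  0.15  1.16 -0.44]
dmm [ 1.2 -0.8  0.8] rot [ 0.     0.    -0.002] rows>= 0.0
```

View pics/w29.png

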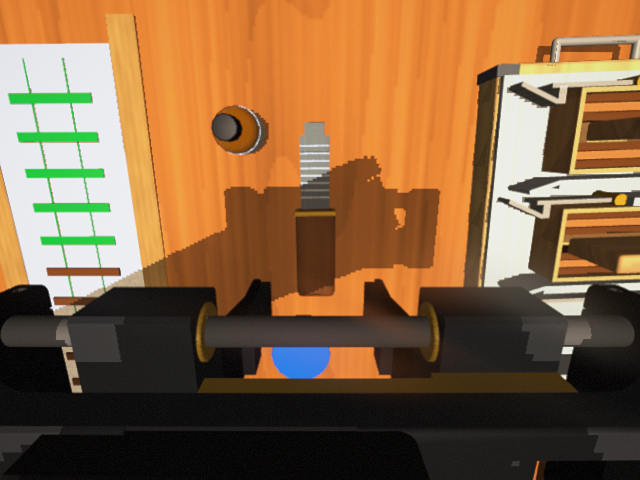

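Run:
```python
from h import *
import pickle
cm=pickle.load(open("w29.pkl","rb"))
f,r=pt(cm,316.5,211.5,.018),pt(cm,315.5,293.5,.018)
d=(f-r)/np.linalg.norm(f-r); print(f,r,np.linalg.norm(f-r),np.arctan2(d[1],d[0]))
print(pt(cm,314,122,.009))
g=f-.025*d; print(g); goal([g[0],g[1],.0175],np.arctan2(d[1],d[0])-np.pi/2)
```

```text
[0.4329 0.1391 0.018 ] [0.4319 0.0651 0.018 ] 0.07402428342247905 1.5572569585364961
[0.431  0.2103 0.009 ]
[0.4326 0.1141 0.018 ]
pos [0.4334 0.1136 0.1508] yaw_y -0.0014348109768711863 j [-1.41 -0.16  1.04  2.07  0.15  1.16 -0.44]
dmm [  0.6  -0.9 133.3] rot [0.001 0.    0.012] rows>= 2.1
```

```bash
python3 -m handwheel '[[0.6,-0.9,45,0,0,0,-0.1],[0.6,-0.9,85,0,0,0,-0.1],[0.6,-0.9,110,0,0,0,-0.1],[0.6,-0.9,124,0,0,0,-0.1],[0.6,-0.9,130,0,0,0,-0.1],[0.6,-0.9,132,0,0,0,-0.1],[0.6,-0.9,132,0,0,0,-0.1]]' 30
python3 - <<'E'
from h import *
goal([.4326,.1141,.0175],-.005)
E
```

```text
time: 42.65
position: [0.4329, 0.1145, 0.0192]
tool_rot: [2.221, 2.221, 0.002]
ft_force: [-0.7, 0.2, -0.2]
grip_width: 0.552
pos [0.4329 0.1145 0.0192] yaw_y -0.00017875684278396978 j [-1.33  0.23  1.1   2.19 -0.27  0.86 -0.06]
dmm [-0.4 -0.3  1.7] rot [ 0.001 -0.     0.005] rows>= 0.0
```

```bash
python3 -m handwheel '[[0,0,1.5,0,0,0,-0.1],[0,0,1.5,0,0,0,1],[0,0,1.5,0,0,0,1],[0,0,1.5,0,0,0,1],[0,0,1.5,0,0,0,1],[0,0,1.5,0,0,0,1],[0,0,-30,0,0,0,1],[0,0,-80,0,0,0,1],[0,0,-130,0,0,0,1],[0,0,-130,0,0,0,1],[0,0,-130,0,0,0,1]]' 50
python3 - <<'E'
from h import *
goal([*slot(0,-.112),.15],YAW-np.pi/2)
im=ctrl.get_image("wrist"); cv2.imwrite("pics/w31.png",im[:,:,::-1])
E
```

```text
time: 44.02
position: [0.4317, 0.1145, 0.148]
tool_rot: [-2.22, -2.221, 0.0]
ft_force: [-1.4, -0.0, -1.2]
grip_width: 0.384
pos [0.4317 0.1145 0.148 ] yaw_y 0.000432482650148713 j [-1.52 -0.21  1.13  2.07  0.2   1.17 -0.49]
dmm [-246.5   98.6   -2.1] rot [-0.001  0.     1.535] rows>= 8.2
```

View pics/w31.png

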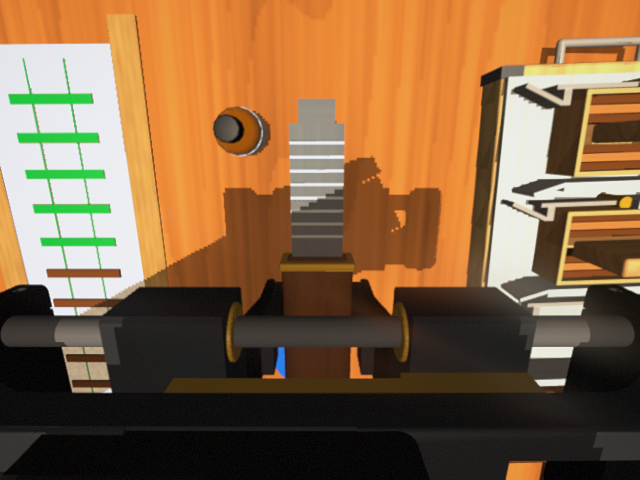

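```bash
python3 -m handwheel '[[-20,30,-10,0,0,0.1,1],[-55,60,-10,0,0,0.28,1],[-95,90,-10,0,0,0.46,1],[-140,98,-10,0,0,0.65,1],[-190,98,-10,0,0,0.83,1],[-230,98,-10,0,0,1.01,1],[-246,98,-10,0,0,1.2,1],[-246,98,-2,0,0,1.38,1],[-246,98,-2,0,0,1.535,1],[-246,98,-2,0,0,1.535,1],[-246,98,-2,0,0,1.535,1]]' 50
python3 - <<'E'
from h import *
goal([*slot(0,-.110),.0704],YAW-np.pi/2)
im=ctrl.get_image("wrist"); cv2.imwrite("pics/w32.png",im[:,:,::-1])
E
```

```text
time: 45.45
position: [0.5298, -0.1319, 0.1498]
tool_rot: [3.139, 0.06, -0.003]
ft_force: [0.1, 0.6, -0.4]
grip_width: 0.384
pos [ 0.5298 -0.1319  0.1498] yaw_y -1.5327710431431147 j [-0.84  0.34  1.22  1.85 -0.34  1.19 -1.04]
dmm [ 2.7  0.  79.4] rot [0.002 0.002 0.002] rows>= 1.3
```

View pics/w32.png

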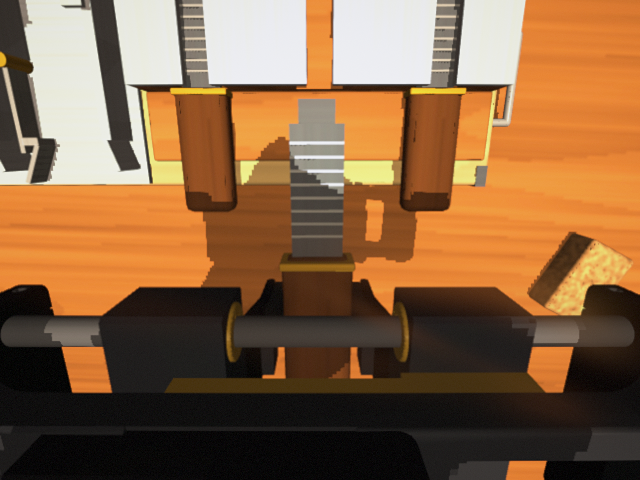

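Well aligned with the middle gap (blade 317, gap 319). Lower and start inserting.

```bash
python3 -m handwheel '[[0,0,20,0,0,0,1],[0,0,40,0,0,0,1],[0,0,60,0,0,0,1],[0,0,74,0,0,0,1],[0,0,79,0,0,0,1],[0,0,79,0,0,0,1],[0,0,79,0,0,0,1]]' 50
python3 - <<'E'
from h import *
goal([*slot(0,-.110),.0704],YAW-np.pi/2)
im=ctrl.get_image("wrist"); cv2.imwrite("pics/w33.png",im[:,:,::-1])
E
```

```text
time: 46.38
position: [0.531, -0.1319, 0.0726]
tool_rot: [3.14, 0.056, 0.003]
ft_force: [0.2, -0.1, -1.0]
grip_width: 0.385
pos [ 0.531  -0.1319  0.0726] yaw_y -1.5350331444374592 j [-0.73  0.44  1.12  1.92 -0.45  1.06 -0.96]
dmm [1.3 0.1 2.2] rot [ 0.001 -0.002 -0.   ] rows>= 0.0
```

View pics/w33.png

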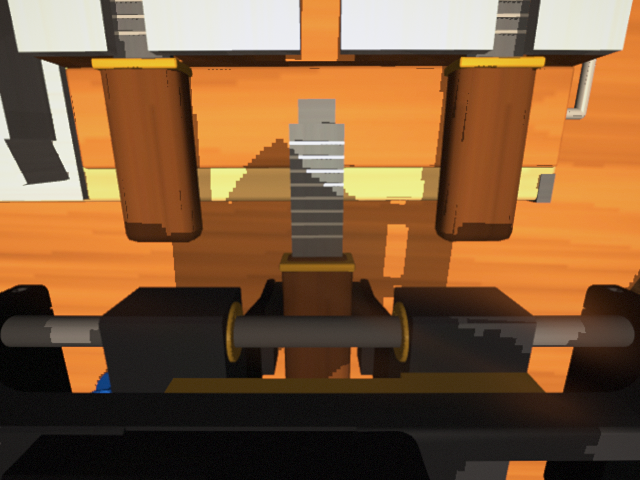

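```bash
python3 -m handwheel '[[8,0.8,1.5,0,0,0,1],[16,0.8,1.5,0,0,0,1],[24,0.8,1.5,0,0,0,1],[32,0.8,1.5,0,0,0,1],[40,0.8,1.5,0,0,0,1],[40,0.8,1.5,0,0,0,1]]' 50
python3 - <<'E'
from h import *
goal([*slot(0,-.025),.0700],YAW-np.pi/2)
im=ctrl.get_image("wrist"); cv2.imwrite("pics/w34.png",im[:,:,::-1])
E
```

```text
time: 47.18
position: [0.5711, -0.1311, 0.0704]
tool_rot: [3.14, 0.057, 0.001]
ft_force: [0.0, -0.2, -1.0]
grip_width: 0.389
pos [ 0.5711 -0.1311  0.0704] yaw_y -1.5345992612803447 j [-0.66  0.52  1.06  1.83 -0.51  1.1  -0.95]
dmm [46.3 -0.5  0.4] rot [ 0.001 -0.001  0.   ] rows>= 0.7
```

View pics/w34.png

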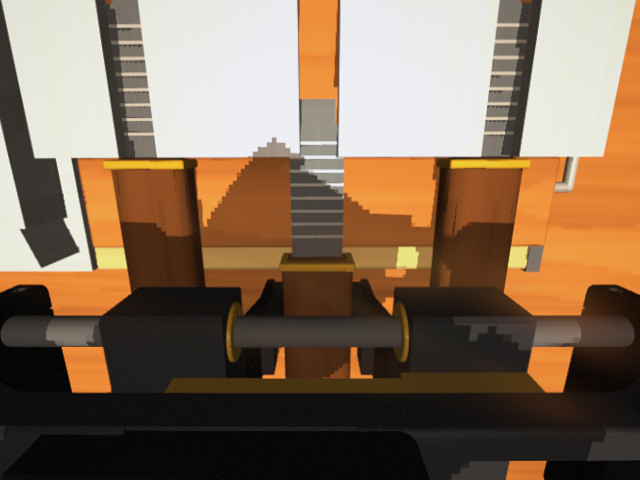

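```bash
python3 -m handwheel '[[8,0,0,0,0,0,1],[16,0,0,0,0,0,1],[24,0,0,0,0,0,1],[32,0,0,0,0,0,1],[38,0,0,0,0,0,1],[42,0,0,0,0,0,1],[46,0,0,0,0,0,1],[50,0,0,0,0,0,1],[50,0,0,0,0,0,1]]' 50
python3 - <<'E'
from h import *
goal([*slot(0,-.025),.0704],YAW-np.pi/2)
im=ctrl.get_image("wrist"); cv2.imwrite("pics/w35.png",im[:,:,::-1])
E
```

```text
time: 48.35
position: [0.6177, -0.1296, 0.0699]
tool_rot: [-3.14, -0.055, 0.009]
ft_force: [-5.8, 1.0, 2.9]
grip_width: 0.389
pos [ 0.6177 -0.1296  0.0699] yaw_y -1.5357755695580755 j [-0.59  0.61  1.    1.71 -0.56  1.15 -0.96]
dmm [-0.3 -0.7 -0.5] rot [-0.001  0.006 -0.001] rows>= 0.0
```

View pics/w35.png

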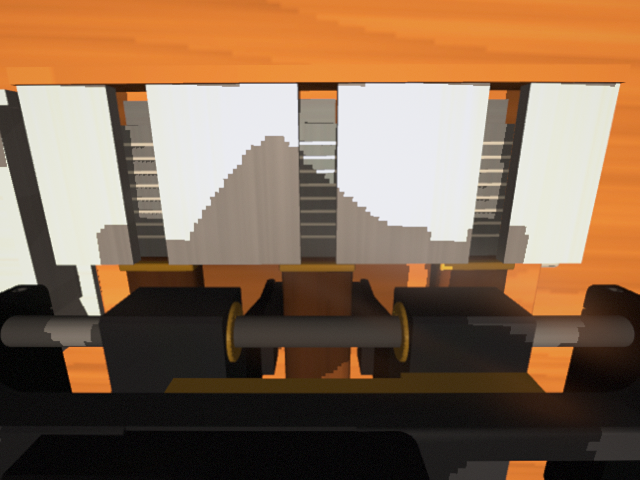

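```bash
python3 -m handwheel '[[3,0,0,0,0,0,1],[3,0,0,0,0,0,1],[-2,0,0,0,0,0,1],[-2,0,0,0,0,0,-0.05],[-2,0,0,0,0,0,-0.05],[-2,0,0,0,0,0,-0.05],[-2,0,-40,0,0,0,-0.05],[-2,0,-80,0,0,0,-0.05],[-2,0,-130,0,0,0,-0.05],[-2,0,-180,0,0,0,-0.05],[-2,0,-180,0,0,0,-0.05]]' 50
python3 -m handwheel '[[0,60,0,0,0,0,0],[0,120,0,0,0,0,0],[0,180,0,0,0,0,0],[0,200,0,0,0,0,0],[0,200,0,0,0,0,0],[0,200,0,0,0,0,0]]' 50
python3 - <<'E'
from h import *
im=ctrl.get_image("top"); cv2.imwrite("pics/t36.png",im[:,:,::-1]);cv2.imwrite("pics/t36a.png",cv2.resize(im[180:260,205:425,::-1],None,fx=3.6,fy=3.6,interpolation=cv2.INTER_CUBIC))
im=ctrl.get_image("scene"); cv2.imwrite("pics/s36.png",cv2.resize(im[140:400,180:470,::-1],None,fx=2.3,fy=2.3))
print(ctrl.get_state()["position"],ctrl.get_state()["joint_positions"])
E
```

```text
time: 49.78
position: [0.6206, -0.1305, 0.2551]
tool_rot: [3.139, 0.056, 0.013]
ft_force: [0.2, -0.3, -0.2]
grip_width: 0.528
time: 50.52
position: [0.6261, -0.3274, 0.2498]
tool_rot: [-3.14, -0.059, -0.0]
ft_force: [-0.0, 1.0, -0.3]
grip_width: 0.501
[ 0.6265 -0.3268  0.2502] [-0.2069  0.6197  1.0465  1.2971 -0.5288  1.511  -0.7507]
```

View pics/t36.png

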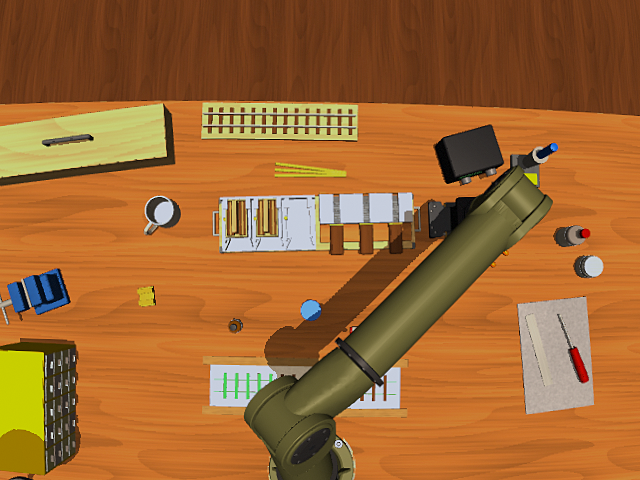

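View pics/t36a.png

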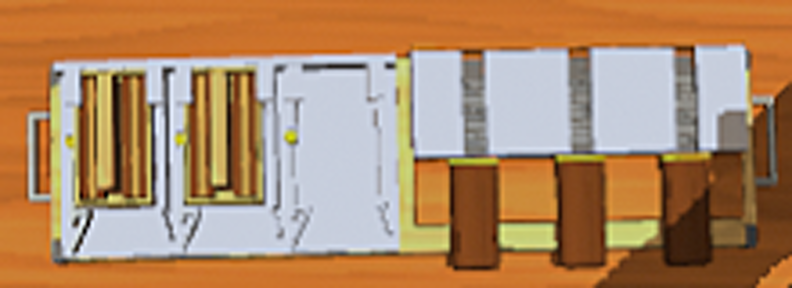

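View pics/s36.png

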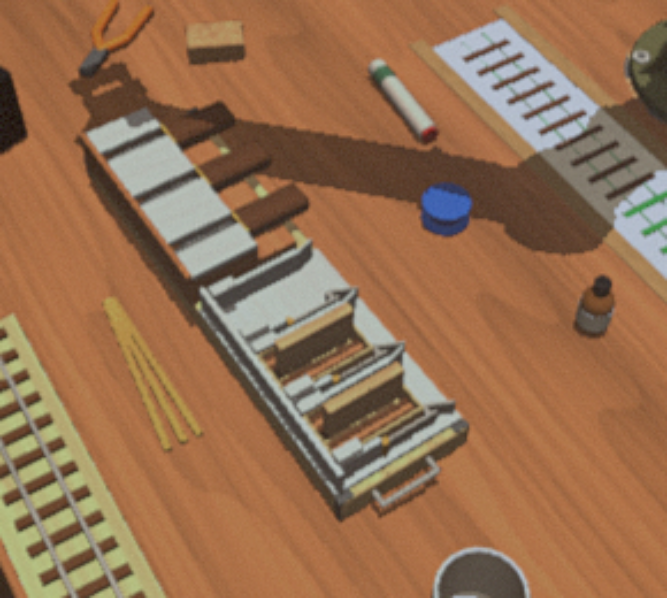

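Run:
```python
from h import *
cm=ctrl.camera_model("top")
A=lambda x,y,z:pt(cm,205+(x+.5)/3.6-.5,180+(y+.5)/3.6-.5,z)
for k,p in((1,(113,207)),(0,(224,204))): print("tray rear",A(*p,.067),"expected",bay(k,-.048))
for k,p in((1,(473,268)),(0,(580,265)),(-1,(685,262))): print("handle rear",A(*p,.068),"expected",slot(k,-.08))
ctrl.close_job()
```

```text
tray rear [0.6001 0.2012 0.067 ] expected [0.6002 0.1987]
tray rear [0.6034 0.1229 0.067 ] expected [0.603  0.1208]
handle rear [ 0.5609 -0.0525  0.068 ] expected [ 0.5597 -0.0562]
handle rear [ 0.5641 -0.1276  0.068 ] expected [ 0.5624 -0.1309]
handle rear [ 0.5672 -0.2017  0.068 ] expected [ 0.565  -0.2055]
the job is handed in; nothing more can be done
```

I packed everything that was on the bench, two trays and three files, and handed the job in after about 51 s on the robot's clock; it reports no verdict.

**Trays:** Both trays went into the left and middle bays, leaving the right bay empty. I pushed each one until it met the stop (17–22 N). The wrist pictures of both bays show each catch nose back behind its tray. In the last top picture the rear ends are within 0.5 mm of home lengthways.

**Files:** All three files are in the rack, each pushed until its handle met it (6–12 N). The handle ends are 1–2 mm deeper than I had calculated.

**Sideways offset:** Across, the last top picture reads 2–4 mm to the left of my estimate for every piece. That is mostly my own bay and slot estimates plus calibration, and it is within the limits of 6 mm for trays and 14 mm for files.

**Everything else:** In the last pictures the other things on the bench look unmoved; I judged that by eye and did not measure it. The arm hid the pliers and part of the tube from the top camera, but the scene camera shows both. I saw no knock and no slackened grip, and the robot was clear of everything at the end.

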